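# Stow the seed tins and weigh the slide box down with a stone pile

### The arm

A 6-joint arm with a two-finger parallel gripper is mounted at the origin on the work surface. World frame = base frame: x ahead of the robot, y to its left, z up, the work surface at z = 0. Lengths are in mm, angles in rad, forces in N, time in s.
With the tool pointing down it reaches from about 350 to 1000 mm from the base axis. Payload 7.1 kg.
Tool frame: the origin (TCP) lies on the centre line of the jaws, within the pads' length; the fingertips stand 17 mm ahead of it and the grasp point (between the pads) lies 2 mm behind it; z points along the fingers, y is the line along which they close (so a half turn about z gives the same grasp; the last joint's range is limited). The gripper opens to 85 mm and grips with 20 to 120 N. Pads are 22 mm wide; open, the fingers measure 114 mm over their backs; the gripper's body (76 mm by 85 mm) begins 54 mm behind the grasp point. The pads swing forward as they close: fully open they stand 13 mm farther back than shut.
Start: joints at [-1.151, 0.423, 1.63, -0, 1.089, -0.019], TCP at [265.548, -565.764, 248.319] pointing down, gripper open.
Joint ranges: [-3, 3], [-0.9, 2.11], [0.09, 2.58], [-1.31, 4.45], [0.11, 2.69], [-2.54, 2.54]. Speed limits (rad/s): [2.39, 2.39, 3.01, 3.14, 3.14, 3.14].

### API

Orientations are given as a unit quaternion [x, y, z, w].
In Python, from workcell import observe, capture, camera_params, sign_off gives the robot as it stands.
- The arm moves only by the shell command python3 -m jog 'ROWS' [FORCE]. ROWS is JSON, a list of rows, each a list of 3 entries, a list of its own where there are three numbers: the turn, a rotation vector about the tool's x, y, z in rad, then the shift along the tool's x, y, z in cm, then the gripper's target within -1 to 1 (shut at 1, half-way at 0, fully open at -1). In form: [[[rx, ry, rz], [dx, dy, dz], jaw], ...]. A call has exactly 10 rows; each row shifts and turns the commanded pose from where the row before left it, along the tool's axes as they then stand; what a row does not reach is not made up. A row lasts 1/12 s, in which the tool goes at most 41.7 mm and 7.16 degrees, less where a joint would pass 70% of its speed; a pose out of reach is approached as far as the arm can. A call with a gripper value outside its range is refused whole. The fingers move at their own pace and stop on an object; FORCE is the grip in N (left out, the last holds). Time passes only in rows, so rows that do not move let the fingers close, or fill a call up. It gives the time, the measured TCP pose, the force, the opening and the grip force at its end, in the units of the state.
- observe(): the state, without advancing time (a new reading comes with each control period).
- capture(name): name is "scene" or "side" or "wrist"; returns the picture (400x640x3 uint8, red, green, blue); there is no depth.
- camera_params(name): a dict with "camera_matrix" (3x3 intrinsics, pixels), "eye" and "orientation" of the camera in the world; the wrist camera has in their place "T_tool_cam" (4x4, takes a point from camera to tool coordinates, whose origin is the TCP and whose axes are the flange's). Camera axes: x right, y down, z forward; pixel columns grow to the right and rows downward; lengths in mm; the calibration is good to about 2 mm. A picture is of the moment at which its call begins: read the wrist's pose just before it. camera_params takes no time and is no camera call.
- sign_off(): hands the job in; it is judged then, once.
The state is a dict: "t": time; "q": joint angles; "joint_vel": joint speeds; "effort": joint torques, N m; "position": TCP position; "tool_rot": TCP orientation; "wrist_force": force on the tool from outside, world axes, zero at the start; "moment": the same for the moment, N m; "grip_width": opening from 0.0 (shut) to 1.0 (fully open); "grip_force": force on a finger pad.
Only numpy, scipy, OpenCV 4.12 (cv2) and the standard library are available. Lean on these libraries where they do the work, as an engineer would, in place of code of your own. Each camera call takes 0.05 s, during which the arm holds its last target. There are 200 camera calls.

### The job

Put every seed tin on the table into the bin of the wooden slide box, then slide its cover fully home over them. Weigh the cover down with all the stone offcuts in one steady pile on the middle of the cover, largest at the bottom and smallest on top, bearing flat on each other clear of the big stone's hump, with each tapered stone's thick end over the thin end of the tapered one below so that the pile stays level. Leave everything else on the table where it is.

Things in the scene. Friction and masses are not known exactly. Their poses are not given: they have to be found in the camera images.
- box: fixed wooden slide box, 290 mm long along its x (slide direction), 172 wide (y). -x end: open bin, inside 138 x 138 mm, 64 deep, walls 6, floor 6 above the table; +x end: closed deck 70 mm high where the cover parks. Rails along both long sides (inner faces y = +-76 mm, 10 wide) rise to 80 mm. Origin: centre of its underside
- bin_floor (a point): middle of the bin's floor, 70 mm from the box's origin towards -x; axes of the box
- cover (a joint): how far the cover is open (m): 0 = fully home over the bin (end stop), 0.145 = fully open (bin wholly clear); it slides along the box's +x to open, friction about 2.5 N, stays where it is left
- cover_mid (a point): point on the top face of the sliding cover, in the middle of the part that covers the bin (150 x 150 mm, 77 mm above the table); moves with the cover; axes of the box
- cover_grip (a point): middle of the top edge of the cover's upright grip bar, 90 mm from cover_mid along +x: 12 mm thick along x, 80 mm long along y, rises 26 mm above the cover's top face; can be pinched from above across its thickness
- stone_a: the largest stone offcut, 124 long (x) x 66 wide (y), flat underside, flat top 28 mm above it, except for a hump 10 mm higher (38 mm in all), 26 mm long, 54 mm wide, at the +x end (x from +35 to +61 mm). The flat part of the top runs from x = -62 to +35 mm. About 550 g. Origin: centre of the underside; z up
- stone_b: second largest stone: tapered stone offcut, 106 long (its x) x 62 wide (its y); underside flat; 33 thick at its -x end, 22 at its +x end (top face slopes 0.1 rad down to +x), 27 thick at the middle. 400 g. Origin: centre of the underside; z up. Long sides upright: pinch across the width
- stone_c: third stone: tapered stone offcut, 92 long (its x) x 58 wide (its y); underside flat; 30 thick at its -x end, 21 at its +x end (top face slopes 0.1 rad down to +x), 26 thick at the middle. 300 g. Origin: centre of the underside; z up. Long sides upright: pinch across the width
- stone_d: fourth stone: tapered stone offcut, 80 long (its x) x 54 wide (its y); underside flat; 28 thick at its -x end, 20 at its +x end (top face slopes 0.1 rad down to +x), 24 thick at the middle. 230 g. Origin: centre of the underside; z up. Long sides upright: pinch across the width
- stone_e: smallest stone, not always there: tapered stone offcut, 68 long (its x) x 50 wide (its y); underside flat; 27 thick at its -x end, 20 at its +x end (top face slopes 0.1 rad down to +x), 23 thick at the middle. 180 g. Origin: centre of the underside; z up. Long sides upright: pinch across the width
- stone_e_top (a point): middle of stone_e's sloping top face; its z axis is that face's normal
- stone_c_top (a point): middle of stone_c's sloping top face; its z axis is that face's normal
- stone_d_thick (a point): middle of stone_d's thick end: 40 mm from its origin towards its -x, 14 mm above the underside
- tin_1: rectangular metal seed tin, 55 long (x) x 32 wide (y) x 46 mm tall, about 120 g; origin: centre of its underside. One to three tins are there
- tin_2: rectangular metal seed tin, 55 long (x) x 32 wide (y) x 46 mm tall, about 120 g; origin: centre of its underside. One to three tins are there
- tin_3: rectangular metal seed tin, 55 long (x) x 32 wide (y) x 46 mm tall, about 120 g; origin: centre of its underside. One to three tins are there
- blue_pot: glazed blue pot, rim radius 55 mm, 100 mm tall; origin under its middle; bystander, to be left alone
- weeder: hand weeder with wooden grip and steel blade, 210 mm long, lying along its own x axis; bystander, to be left alone
- mug: white mug, radius 38 mm, 80 mm tall; bystander, to be left alone
- brush: hand brush, 200 mm long along its x axis, 34 mm tall; bystander, to be left alone
- clay_pot: small terracotta pot, rim radius 35 mm, 65 mm tall; bystander, to be left alone

How it is judged (in metres and radians):
On the way, in this order (a step that is already met when the one before it is completed fails the run):
1. all the tins are in the bin (x of tin_1 in the frame of bin_floor between -0.07 and 0.07 m and y of tin_1 in the frame of bin_floor between -0.07 and 0.07 m and z of tin_1 in the frame of bin_floor between -0.01 and 0.06 m and x of tin_2 in the frame of bin_floor between -0.07 and 0.07 m and y of tin_2 in the frame of bin_floor between -0.07 and 0.07 m and z of tin_2 in the frame of bin_floor between -0.01 and 0.06 m and x of tin_3 in the frame of bin_floor between -0.07 and 0.07 m and y of tin_3 in the frame of bin_floor between -0.07 and 0.07 m and z of tin_3 in the frame of bin_floor between -0.01 and 0.06 m and value of joint cover above 0.03 m), for 0.2 s.
2. the cover is fully home over the bin (value of joint cover below 0.006 m), for 0.2 s.
At the end, for the whole second after the job is handed in: Tins in bin; cover within 6 mm of home; stone_a within 35 mm of cover_mid; stone_b level (0.06 rad) on its flat within 50 mm; c on b, d on c, e on d within 35 mm; stone_c_top, stone_d, stone_e_top level to 0.09 rad; stone_d_thick on stone_c's +x half; each touching the one below, at rest (x of tin_1 in the frame of bin_floor between -0.07 and 0.07 m and y of tin_1 in the frame of bin_floor between -0.07 and 0.07 m and z of tin_1 in the frame of bin_floor between -0.01 and 0.06 m and x of tin_2 in the frame of bin_floor between -0.07 and 0.07 m and y of tin_2 in the frame of bin_floor between -0.07 and 0.07 m and z of tin_2 in the frame of bin_floor between -0.01 and 0.06 m and x of tin_3 in the frame of bin_floor between -0.07 and 0.07 m and y of tin_3 in the frame of bin_floor between -0.07 and 0.07 m and z of tin_3 in the frame of bin_floor between -0.01 and 0.06 m and value of joint cover below 0.006 m and x of stone_a in the frame of cover_mid between -0.035 and 0.035 m and y of stone_a in the frame of cover_mid between -0.035 and 0.035 m and z of stone_a in the frame of cover_mid between -0.006 and 0.006 m and angle between each of stone_a, stone_b's own z axis and vertical below 0.06 rad and angle between each of stone_c_top, stone_d, stone_e_top's own z axis and vertical below 0.09 rad and horizontal distance between stone_b and stone_a below 0.05 m and contact force between stone_b and stone_a above 0.3 N and z of stone_b in the frame of stone_a between 0.015 and 0.04 m and horizontal distance between stone_c and stone_b below 0.035 m and contact force between stone_c and stone_b above 0.3 N and z of stone_c in the frame of stone_b between 0.015 and 0.04 m and horizontal distance between stone_d and stone_c below 0.035 m and contact force between stone_d and stone_c above 0.3 N and z of stone_d in the frame of stone_c between 0.015 and 0.04 m and horizontal distance between stone_e and stone_d below 0.035 m and contact force between stone_e and stone_d above 0.3 N and z of stone_e in the frame of stone_d between 0.015 and 0.04 m and x of stone_d_thick in the frame of stone_c above 0 m and z of stone_b in the frame of stone_a below 0.033 m and linear speed of each of stone_a, stone_b, stone_c, stone_d, stone_e, tin_1, tin_2, tin_3 below 0.02 m/s).
It fails at once if a bystander was moved by more than 5 cm (distance of any of blue_pot, weeder, mug, brush, clay_pot from where it was at the start of the episode above 0.05 m).
It fails at once if a pot or the mug was tipped over (angle between any of blue_pot, mug, clay_pot's own z axis and vertical above 0.6 rad).
Of tin_1, tin_2, tin_3, stone_e only 2 to 4 are there at a start; the rules pass over those that are not, and their reading is None.
At some moment in a run one of tin_1, tin_2, tin_3, stone_b, stone_c, stone_d, stone_e may be knocked a few centimetres aside while the robot is not near it.
It also fails if it takes over 210 s, if anything falls off the work surface, if the arm or the gripper's body presses on something with over 40 N, if the wrist force passes 120 N, or if a joint passes its speed limit or range.

## Working session

There is one attempt and no reset: what is moved stays moved. The work goes in short steps, Python scripts to look and compute and a shell command to move; the robot and the scene stay as the last step left them, time stands still between calls to the robot, and variables do not carry over. Pictures are saved under pics/ and viewed, at most 14 in all, crops included, and the job is handed in when it is done.

```bash
ls; mkdir -p pics; python3 - <<'E'
from workcell import *
import cv2
print(observe())
for n in ("scene","side","wrist"):
    print(n,camera_params(n))
    cv2.imwrite(f"pics/{n}0.png",capture(n)[:,:,::-1])
E
```

```text
pics
{'t': 0.0, 'q': array([-1.15101012e+00,  4.23838979e-01,  1.63065358e+00, -9.16436088e-06,
        1.08863978e+00, -1.89948746e-02]), 'joint_vel': array([-0.0006765 ,  0.00095858,  0.00089194,  0.00093688, -0.00016955,
       -0.00028956]), 'effort': array([ 2.64718466e-03, -5.57384276e+01, -2.81743705e+01,  1.72519062e-04,
        7.18483032e-03, -4.91742412e-06]), 'position': array([ 265.33877196, -565.31644395,  247.56115599]), 'tool_rot': array([ 9.76029517e-01,  2.17636827e-01, -1.57219445e-04, -7.53627949e-04]), 'wrist_force': array([ 0.32295817, -0.13760625, -0.36057597]), 'moment': array([-0.01337653,  0.03701579,  0.00774778]), 'grip_force': 0.0, 'grip_width': 1.0042887846879431}
scene {'camera_matrix': array([[463.04451983,   0.        , 319.11071714],
       [  0.        , 463.04451983, 189.16537381],
       [  0.        ,   0.        ,   1.        ]]), 'eye': array([1237.00687048, -643.6878838 ,  874.13839297]), 'orientation': array([ 0.81970416,  0.37073037, -0.17448616, -0.40024826])}
side {'camera_matrix': array([[367.94141869,   0.        , 325.70994504],
       [  0.        , 367.94141869, 201.80180892],
       [  0.        ,   0.        ,   1.        ]]), 'eye': array([ 47.81842781, 945.50689062, 726.02642291]), 'orientation': array([-0.19925755,  0.85053584, -0.47522239,  0.10511371])}
wrist {'camera_matrix': array([[295.1212796 ,   0.        , 314.69658026],
       [  0.        , 295.1212796 , 199.90355159],
       [  0.        ,   0.        ,   1.        ]]), 'T_tool_cam': array([[-2.02413980e-05, -9.58514517e-01, -2.85043716e-01,
         7.25938278e+01],
       [ 9.99998955e-01,  3.92631610e-04, -1.39131106e-03,
        -1.50126951e-01],
       [ 1.44550903e-03, -2.85043446e-01,  9.58513508e-01,
        -1.25714388e+02],
       [ 0.00000000e+00,  0.00000000e+00,  0.00000000e+00,
         1.00000000e+00]])}
```

View pics/scene0.png

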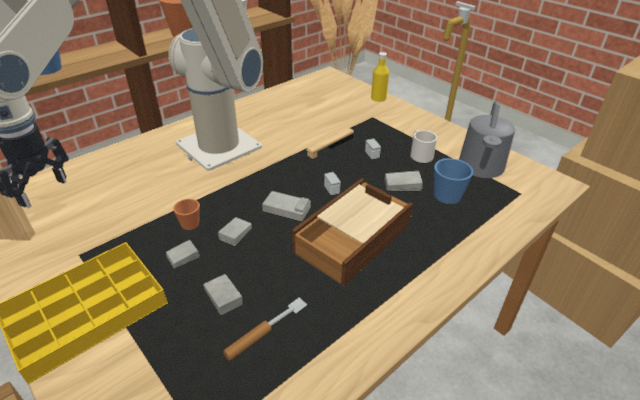

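View pics/side0.png

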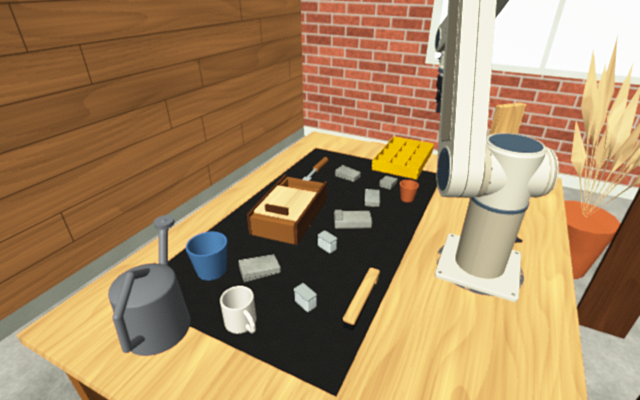

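The scene shows stone_a at (287,206) with its hump at the right. The four tapered stones are at (405,181), (235,231), (183,254) and (223,294). There are two tins, at (332,183) and (373,149), and the box is at (352,228) with its cover open. The side view agrees.

```bash
cat > h.py <<'E'
import numpy as np, cv2
from scipy.spatial.transform import Rotation as R
from workcell import *
def cam(n):
    p=camera_params(n)
    if n=="wrist":
        s=observe(); T=p["T_tool_cam"]; Rt=R.from_quat(s["tool_rot"]).as_matrix()
        return p["camera_matrix"],Rt@T[:3,3]+s["position"],Rt@T[:3,:3]
    return p["camera_matrix"],np.array(p["eye"]),R.from_quat(p["orientation"]).as_matrix()
def shot(n,save=None):
    c=cam(n); im=capture(n)
    if save: cv2.imwrite(f"pics/{save}.png",im[:,:,::-1])
    return c,im
def ray(c,uv,z):
    uv=np.atleast_2d(np.asarray(uv,float)); d=np.c_[uv,np.ones(len(uv))]@np.linalg.inv(c[0]).T@c[2].T
    return (c[1]+d*((z-c[1][2])/d[:,2])[:,None])[:,:2]
def proj(c,P):
    q=(np.atleast_2d(P)-c[1])@c[2]@c[0].T; return q[:,:2]/q[:,2:]
def grey(im,vmin=70,smax=50):
    h=cv2.cvtColor(im,cv2.COLOR_RGB2HSV); return ((h[...,2]>vmin)&(h[...,1]<smax)).astype(np.uint8)*255
def blobs(c,m,z,amin=150):
    m=cv2.morphologyEx(m,cv2.MORPH_OPEN,np.ones((3,3))); out=[]
    for k in cv2.findContours(m,cv2.RETR_EXTERNAL,cv2.CHAIN_APPROX_NONE)[0]:
        if cv2.contourArea(k)<amin: continue
        w=ray(c,k[:,0],z).astype(np.float32); (x,y),(a,b),t=cv2.minAreaRect(w)
        if a<b: a,b,t=b,a,t+90
        u=k[:,0].mean(0); out.append((u.round().astype(int).tolist(),round(x),round(y),round(a),round(b),round((t+90)%180-90)))
    return out
def tool(goal_xy=None,z=None,yaw=None):
    """needed shift in tool axes (cm) and turn about tool z to bring TCP to goal, tool down; yaw = world angle of jaw line (mod pi)"""
    s=observe(); M=R.from_quat(s["tool_rot"]).as_matrix(); p=s["position"]
    g=np.array([*(p[:2] if goal_xy is None else goal_xy), p[2] if z is None else z])
    r=0 
    if yaw is not None:
        cur=np.arctan2(M[1,1],M[0,1]); r=-((yaw-cur+np.pi/2)%np.pi-np.pi/2)
    print("shift cm",((g-p)@M/10).round(2),"turn z",round(r,3),"q6",s["q"][5].round(2),"tilt",M[:,2].round(3),"t",s["t"].round(2))
E
python3 - <<'E'
from h import *
for n in("scene","side"):
    c,im=shot(n)
    for b in blobs(c,grey(im),25): 
        if 150<b[1]<1100 and abs(b[2])<800: print(n,b)
E
```

```text
scene ([11, 368], 460, -767, 203, 38, 2)
scene ([287, 311], 719, -267, 97, 31, -89)
scene ([222, 294], 580, -344, 106, 64, -7)
scene ([517, 355], 1057, 58, 622, 316, 49)
scene ([182, 254], 406, -354, 73, 73, 84)
scene ([234, 231], 421, -209, 94, 71, -70)
scene ([286, 205], 429, -38, 137, 99, 28)
scene ([332, 183], 439, 130, 110, 49, -42)
scene ([403, 181], 570, 304, 115, 101, 49)
scene ([372, 148], 386, 364, 124, 51, -46)
scene ([423, 146], 488, 503, 204, 81, -57)
scene ([507, 136], 578, 735, 545, 497, 1)
side ([239, 310], 515, 470, 163, 85, -50)
side ([305, 297], 384, 361, 90, 58, -24)
side ([258, 267], 555, 317, 109, 98, 48)
side ([327, 241], 436, 128, 110, 59, -65)
side ([352, 219], 410, -21, 126, 114, 25)
side ([372, 197], 402, -182, 129, 56, -71)
side ([387, 182], 388, -323, 105, 59, 87)
side ([347, 173], 560, -323, 120, 105, -9)
side ([147, 269], 794, 62, 1587, 417, -89)
```

View pics/wrist0.png

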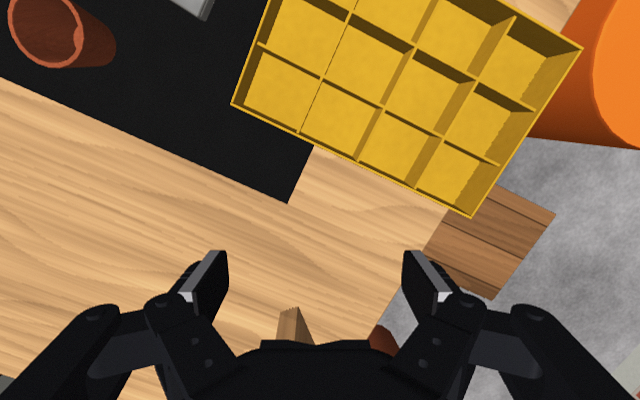

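The wrist view shows the clay pot, the yellow tray (not to be touched) and the jaws at the bottom. I'll align the tool with the world and survey from over the mat.

```bash
python3 -m jog '[[[0,0,0.11],[0,0,0],-1],[[0,0,0.11],[0,0,0],-1],[[0,0,0.11],[0,0,0],-1],[[0,0,0.11],[0,0,-1],-1],[[0,0,0],[1,-3.5,-1],-1],[[0,0,0],[1,-3.5,-1],-1],[[0,0,0],[1,-3.5,-1],-1],[[0,0,0],[1,-3.5,0],-1],[[0,0,0],[1,-3.5,0],-1],[[0,0,0],[1,-3.5,0],-1]]'
python3 -m jog '[[[0,0,0],[2,-2.5,-1],-1],[[0,0,0],[2,-2.5,-1],-1],[[0,0,0],[2,-2.5,-1],-1],[[0,0,0],[2,-2.5,0],-1],[[0,0,0],[2,0,0],-1],[[0,0,0],[0,0,0],-1],[[0,0,0],[0,0,0],-1],[[0,0,0],[0,0,0],-1],[[0,0,0],[0,0,0],-1],[[0,0,0],[0,0,0],-1]]'
python3 - <<'E'
from h import *
c,im=shot("wrist","w1"); print(observe()["position"],c[1])
for b in blobs(c,grey(im),25): print(b)
tool(yaw=0)
E
```

```text
t: 1.08
position: [325.9, -354.3, 288.6]
tool_rot: [1.0, -0.001, 0.0, 0.0]
wrist_force: [1.1, -0.5, 0.1]
grip_width: 1.0
grip_force: 0.0
t: 1.92
position: [425.1, -256.4, 318.2]
tool_rot: [1.0, -0.001, -0.0, -0.0]
wrist_force: [0.3, 0.9, 0.2]
grip_width: 1.002
grip_force: 0.0
[ 425.17413264 -256.40567799  318.22789059] [ 497.66587553 -256.52161448  443.82849192]
([143, 384], 27, 65, 81, 65, -2)
([621, 321], 129, -762, 327, 93, 17)
([432, 275], 249, -444, 112, 29, 30)
([197, 276], 249, -66, 112, 29, -29)
([378, 185], 395, -348, 69, 52, 85)
([278, 175], 409, -203, 80, 56, -70)
([43, 157], 435, 131, 73, 66, -20)
([161, 167], 421, -37, 126, 78, 28)
([381, 53], 568, -341, 94, 60, -8)
([58, 38], 589, 76, 170, 56, -83)
([26, 7], 623, 102, 72, 9, -83)Traceback (most recent call last):
  File "<stdin>", line 4, in <module>
  File "h.py", line 36, in tool
    print("shift cm",((g-p)@M/10).round(2),"turn z",round(r,3),"q6",s["q"][5].round(2),"tilt",M[:,2].round(3),"t",s["t"].round(2))
                                                                                                                  ^^^^^^^^^^^^
AttributeError: 'float' object has no attribute 'round'
```

View pics/w1.png

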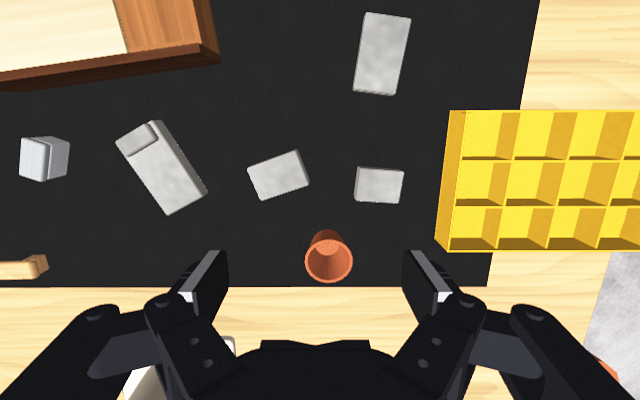

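From right to left: the tray, e (69x52) at (378,185), c (94x60) at (381,53), d (80x56) at (278,175), stone_a at (161,167) with its hump at the upper-left end, a tin at (43,157), and the box at upper left with the bin towards -y. That makes the stone near (562,310) b. Next I survey the +y side and make close crops to find the thick ends.

```bash
sed -i 's/s\["t"\].round(2)/round(s["t"],2)/' h.py
python3 -m jog '[[[0,0,0],[0.5,-4,0],-1],[[0,0,0],[0.5,-4,0],-1],[[0,0,0],[0.5,-4,0],-1],[[0,0,0],[0.5,-4,0],-1],[[0,0,0],[0.5,-4,0],-1],[[0,0,0],[0,-4,0],-1],[[0,0,0],[0,-4,0],-1],[[0,0,0],[0,0,0],-1],[[0,0,0],[0,0,0],-1],[[0,0,0],[0,0,0],-1]]'
python3 - <<'E'
from h import *
c,im=shot("wrist","w2"); np.savez("w2.npz",im=im,K=c[0],e=c[1],R=c[2])
E
python3 -m jog '[[[0,0,0],[0,-4,0],-1],[[0,0,0],[0,-4,0],-1],[[0,0,0],[0,-4,0],-1],[[0,0,0],[0,-4,0],-1],[[0,0,0],[0,-4,0],-1],[[0,0,0],[0,-4,0],-1],[[0,0,0],[0,0,0],-1],[[0,0,0],[0,0,0],-1],[[0,0,0],[0,0,0],-1],[[0,0,0],[0,0,0],-1]]'
python3 - <<'E'
from h import *
c,im=shot("wrist","w3"); np.savez("w3.npz",im=im,K=c[0],e=c[1],R=c[2])
for b in blobs(c,grey(im),46): print("z46",b)
for b in blobs(c,grey(im),27): print("z27",b)
tool(yaw=0)
def crop(f,u,v,r=32):
    return cv2.resize(f[max(v-r*3//4,0):v+r*3//4,max(u-r,0):u+r],(256,192),interpolation=cv2.INTER_CUBIC)
s=cv2.imread("pics/scene0.png");d=cv2.imread("pics/side0.png")
rows=[np.hstack([crop(s,403,181),crop(s,222,294),crop(s,286,205)]),np.hstack([crop(s,234,231),crop(s,182,254),crop(d,258,267)])]
cv2.imwrite("pics/mont.png",np.vstack(rows))
E
```

```text
t: 2.8
position: [451.1, 23.7, 318.4]
tool_rot: [1.0, -0.0, -0.0, 0.0]
wrist_force: [-0.2, -0.4, 0.3]
grip_width: 0.999
grip_force: 0.0
t: 3.68
position: [451.9, 262.1, 318.1]
tool_rot: [1.0, -0.002, -0.0, 0.0]
wrist_force: [-0.4, -1.0, -0.1]
grip_width: 1.0
grip_force: 0.0
z46 ([493, 382], 77, -43, 100, 36, 35)
z46 ([432, 276], 288, 83, 105, 27, 29)
z46 ([197, 276], 288, 443, 106, 28, -29)
z46 ([15, 312], 197, 731, 321, 77, -17)
z46 ([3, 208], 395, 702, 58, 15, -17)
z46 ([248, 210], 391, 358, 68, 34, -22)
z46 ([615, 192], 413, -154, 69, 61, -72)
z46 ([409, 176], 439, 135, 56, 45, -20)
z46 ([514, 183], 425, -13, 127, 72, 28)
z46 ([144, 135], 501, 489, 122, 95, -57)
z46 ([507, 62], 578, 31, 194, 51, -83)
z46 ([277, 80], 561, 308, 102, 60, 49)
z46 ([515, 8], 636, 22, 161, 26, 90)
z46 ([425, 14], 634, 131, 31, 9, 6)
z27 ([493, 382], 56, -58, 105, 38, 35)
z27 ([432, 276], 276, 75, 110, 29, 29)
z27 ([197, 276], 277, 452, 111, 29, -29)
z27 ([15, 312], 181, 753, 336, 81, -17)
z27 ([3, 208], 389, 723, 61, 16, -17)
z27 ([248, 210], 385, 363, 71, 36, -22)
z27 ([615, 192], 408, -174, 73, 64, -72)
z27 ([409, 176], 435, 129, 59, 47, -20)
z27 ([514, 183], 420, -26, 133, 76, 28)
z27 ([144, 135], 500, 500, 128, 99, -57)
z27 ([507, 62], 581, 20, 203, 53, -83)
z27 ([277, 80], 562, 311, 107, 63, 49)
z27 ([515, 8], 641, 11, 168, 27, 90)
z27 ([425, 14], 639, 125, 33, 10, 6)
shift cm [0. 0. 0.] turn z 1.567 q6 2.08 tilt [-0. -0. -1.] t 3.73
```

View pics/mont.png

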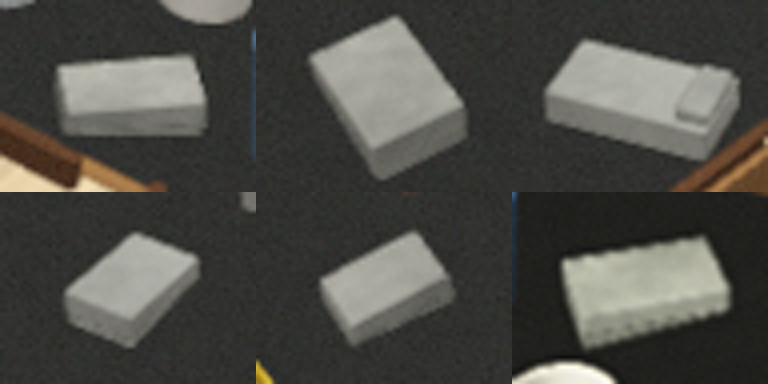

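View pics/w2.png

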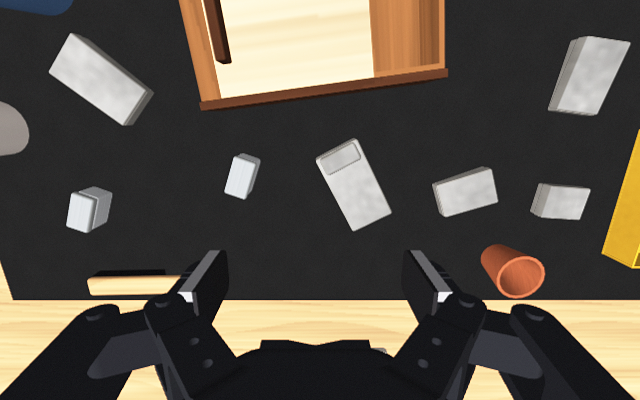

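View pics/w3.png

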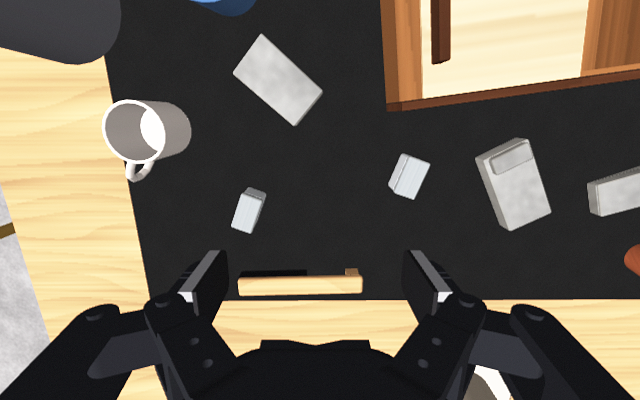

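The box lies with its opening direction roughly towards +y. The tins in w2 are at (243,177) and (88,210). Their sides are dim and their tops bright. Next I look from above the box, with one contrast-stretched montage to read the tapers.

```bash
python3 -m jog '[[[0,0,0],[2,3,-0.5],-1],[[0,0,0],[2,3,-0.5],-1],[[0,0,0],[2,3,-0.5],-1],[[0,0,0],[2,3,-0.5],-1],[[0,0,0],[2,3,-0.5],-1],[[0,0,0],[0,3,-0.5],-1],[[0,0,0],[0,3,0],-1],[[0,0,0],[0,3,0],-1],[[0,0,0],[0,0,0],-1],[[0,0,0],[0,0,0],-1]]'
python3 - <<'E'
from h import *
c,im=shot("wrist","w4"); np.savez("w4.npz",im=im,K=c[0],e=c[1],R=c[2])
z=np.load("w2.npz"); c2=(z["K"],z["e"],z["R"]); print([b for b in blobs(c2,grey(z["im"]),46) if b[0][1]<230])
def crop(n,u,v,r=34):
    f=cv2.imread(f"pics/{n}.png",0); t=f[max(v-r,0):v+r,max(u-r,0):u+r]
    return cv2.resize(cv2.createCLAHE(3,(2,2)).apply(t),(200,200),interpolation=cv2.INTER_CUBIC)
T=[("w2",101,80,55),("w3",278,80,50),("scene0",403,181,26),("side0",258,267,28),
("w2",590,75,45),("w1",381,53,45),("scene0",222,294,26),("side0",347,173,20),
("w2",466,192,36),("w1",278,175,36),("w2",560,202,36),("w1",378,185,32)]
cv2.imwrite("pics/mont2.png",np.vstack([np.hstack([crop(*t) for t in T[i:i+4]]) for i in (0,4,8)]))
E
```

```text
t: 4.57
position: [550.9, 21.3, 348.5]
tool_rot: [1.0, -0.003, 0.0, -0.0]
wrist_force: [-0.2, 0.6, -0.4]
grip_width: 1.0
grip_force: 0.0
[([88, 208], 391, 346, 76, 55, -21), ([560, 201], 402, -320, 76, 50, 85), ([465, 191], 416, -185, 83, 59, -70), ([242, 176], 439, 125, 63, 37, -20), ([354, 184], 425, -30, 122, 63, 28), ([11, 130], 498, 421, 73, 36, -17), ([587, 74], 566, -317, 90, 73, -8), ([297, 64], 580, 51, 194, 53, -83), ([99, 80], 560, 293, 113, 67, 49), ([265, 36], 611, 84, 90, 9, -84), ([291, 9], 635, 48, 173, 29, 90)]
```

View pics/w4.png

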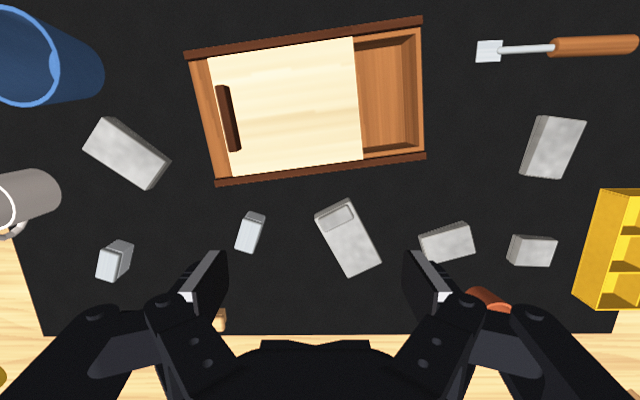

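View pics/mont2.png

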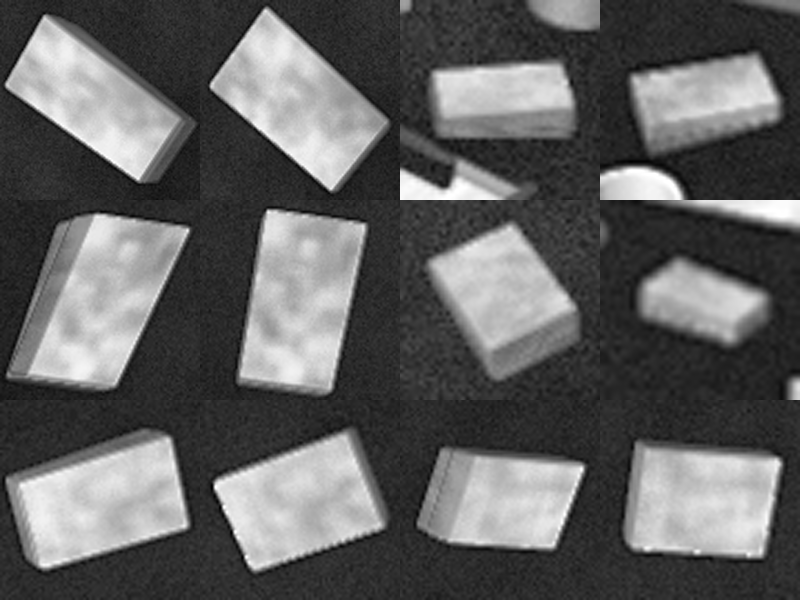

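In w4 the cover is only partly open: its edge is at u≈358, the bin's far wall at u≈420 and the grip bar at (229,118). The montage suggests b is thick towards (+x,+y) and c is thick at +x. d and e are still to be checked. Now the exact pose of the box, grip bar and tins.

```bash
python3 - <<'E'
from h import *
z=np.load("w4.npz"); c=(z["K"],z["e"],z["R"]); im=z["im"]; h=cv2.cvtColor(im,cv2.COLOR_RGB2HSV)
roi=np.zeros(im.shape[:2],np.uint8); roi[5:200,175:440]=255
def mk(m): return cv2.bitwise_and(m.astype(np.uint8)*255,roi)
print("box z80",blobs(c,mk((h[...,1]>70)|(h[...,2]>150)),80,800))
print("cream z77",blobs(c,mk((h[...,2]>200)&(h[...,1]<90)),77,800))
roi[:]=0; roi[75:160,212:245]=255
print("grip z103",blobs(c,mk((h[...,2]<110)&(h[...,1]>80)),103,60))
print(h[118,229],h[100,290],h[100,385])
z=np.load("w2.npz");c=(z["K"],z["e"],z["R"]);im=z["im"]
for v in (160,180,200):print(v,blobs(c,grey(im,v),46,100))
tool()
E
```

```text
box z80 [([313, 100], 629, 27, 290, 173, -83)]
cream z77 [([288, 105], 626, 56, 179, 149, -83)]
grip z103 [([228, 118], 616, 126, 78, 16, 7)]
[  9 151  91] [ 23  44 253] [ 14 157 192]
160 [([79, 213], 386, 361, 54, 31, -21), ([565, 202], 401, -328, 58, 45, 86), ([467, 193], 414, -187, 79, 50, -72), ([239, 177], 437, 128, 53, 31, -20), ([354, 184], 424, -30, 116, 62, 28), ([592, 75], 566, -322, 90, 55, -12), ([96, 79], 561, 298, 104, 58, 50), ([297, 64], 580, 51, 194, 53, -83), ([265, 36], 611, 84, 90, 9, -84), ([291, 9], 635, 48, 173, 29, 90)]
180 [([79, 212], 386, 361, 53, 29, -21), ([565, 203], 400, -329, 56, 45, 86), ([467, 193], 415, -187, 79, 49, -72), ([239, 177], 437, 128, 52, 30, -20), ([353, 183], 424, -30, 116, 61, 28), ([595, 73], 566, -323, 88, 54, -12), ([95, 79], 561, 299, 103, 57, 50), ([297, 64], 580, 51, 194, 53, -83), ([265, 36], 611, 84, 90, 9, -84), ([291, 9], 635, 48, 173, 29, 90)]
200 [([79, 213], 386, 361, 52, 29, -21), ([574, 201], 400, -338, 43, 36, -5), ([463, 192], 415, -188, 75, 48, -72), ([239, 178], 437, 129, 52, 29, -20), ([353, 189], 424, -30, 115, 60, 28), ([580, 97], 542, -317, 53, 34, 83), ([96, 80], 561, 299, 102, 57, 50), ([297, 64], 580, 51, 194, 53, -83), ([265, 36], 611, 84, 90, 9, -84), ([291, 9], 635, 48, 173, 29, 90)]
shift cm [0. 0. 0.] turn z 0 q6 1.59 tilt [ 0.  0. -1.] t 4.62
```

```bash
python3 -m jog '[[[0,0,-0.061],[0,0,0],-1],[[0,0,-0.061],[0,0,0],-1],[[0,0,0],[1.5,-1.9,3.3],-1],[[0,0,0],[1.5,-1.9,3.3],-0.5],[[0,0,0],[1.5,-1.9,3.3],-0.5],[[0,0,0],[1.5,-1.9,3.3],-0.5],[[0,0,0],[1.7,-2,3.3],-0.5],[[0,0,0],[0,0,3.3],-0.5],[[0,0,0],[0,0,0],-0.5],[[0,0,0],[0,0,0],-0.5]]'
python3 - <<'E'
from h import *
tool((616,126),97,np.deg2rad(97))
c,im=shot("wrist"); h=cv2.cvtColor(im,cv2.COLOR_RGB2HSV)
m=((h[...,2]<130)&(h[...,1]>100)&(h[...,2]>50)).astype(np.uint8)*255
print(blobs(c,m,103,100))
E
```

```text
t: 5.45
position: [614.3, 128.8, 149.2]
tool_rot: [0.998, 0.061, -0.002, 0.0]
wrist_force: [0.7, -0.0, 0.9]
grip_width: 0.753
grip_force: 0.0
shift cm [0.16 0.3  5.22] turn z -0.0 q6 1.64 tilt [-0.005 -0.001 -1.   ] t 5.45
[([326, 314], 555, 114, 88, 9, -83), ([577, 313], 577, -55, 83, 9, -83), ([315, 224], 617, 129, 79, 11, 8), ([601, 226], 645, -34, 116, 56, 15), ([444, 93], 704, 69, 215, 9, -83), ([33, 75], 680, 285, 72, 47, -10)]
```

```bash
python3 -m jog '[[[0,0,0],[0.2,0,1.7],-0.5],[[0,0,0],[0,0,1.7],-0.5],[[0,0,0],[0,0,1.7],-0.5],[[0,0,0],[0,0,0],1],[[0,0,0],[0,0,0],1],[[0,0,0],[0,0,0],1],[[0,0,0],[0,0,0],1],[[0,0,0],[0,0,0],1],[[0,0,0],[0,0,0],1],[[0,0,0],[0,0,0],1]]' 30
python3 -m jog '[[[0,0,0],[0,-0.5,0],1],[[0,0,0],[0,-0.8,0],1],[[0,0,0],[0,-0.8,0],1],[[0,0,0],[0,-0.8,0],1],[[0,0,0],[0,-0.8,0],1],[[0,0,0],[0,-0.8,0],1],[[0,0,0],[0,-0.8,0],1],[[0,0,0],[0,-0.7,0],1],[[0,0,0],[0,0,0],1],[[0,0,0],[0,0,0],1]]'
python3 - <<'E'
from h import *
tool((608.9,190.7)); tool((437,128),None,np.deg2rad(70)); print(observe()["wrist_force"])
E
```

```text
t: 6.33
position: [619.2, 128.5, 102.0]
tool_rot: [0.998, 0.061, 0.002, -0.0]
wrist_force: [-2.2, -1.2, 6.6]
grip_width: 0.131
grip_force: 33.1
t: 7.17
position: [611.4, 189.1, 102.0]
tool_rot: [0.998, 0.061, 0.001, -0.001]
wrist_force: [-2.7, 2.0, 9.1]
grip_width: 0.133
grip_force: 33.1
shift cm [-0.23 -0.19 -0.  ] turn z 0 q6 1.73 tilt [ 0.002  0.001 -1.   ] t 7.17
shift cm [-18.06   3.95  -0.05] turn z 0.471 q6 1.73 tilt [ 0.002  0.001 -1.   ] t 7.17
[-2.74141477  1.95694387  9.08996899]
```

```bash
python3 -m jog '[[[0,0,0],[0,0,0],-0.5],[[0,0,0],[0,0,0],-0.5],[[0,0,0],[0,0,-3.3],-0.5],[[0,0,0],[0,0,-3.3],-0.5],[[0,0,0],[0,0,-3.3],-0.5],[[0,0,0],[-3.6,0.8,0],-0.5],[[0,0,0],[-3.6,0.8,0],-0.5],[[0,0,0],[-3.6,0.8,0],-0.5],[[0,0,0],[-3.6,0.8,0],-0.5],[[0,0,0],[-3.6,0.8,0],-0.5]]'
python3 -m jog '[[[0,0,0.118],[0,0,2],-0.5],[[0,0,0.118],[0,0,2],-0.5],[[0,0,0.118],[0,0,2],-0.5],[[0,0,0.117],[0,0,2],-0.5],[[0,0,0],[0,0,0],-0.5],[[0,0,0],[0,0,0],-0.5],[[0,0,0],[0,0,0],-0.5],[[0,0,0],[0,0,0],-0.5],[[0,0,0],[0,0,0],-0.5],[[0,0,0],[0,0,0],-0.5]]'
python3 - <<'E'
from h import *
c,im=shot("wrist"); 
for b in blobs(c,grey(im,160),46,100):print(b)
tool((437,128),30,np.deg2rad(70))
E
```

```text
t: 8.0
position: [435.2, 125.9, 198.9]
tool_rot: [0.998, 0.06, 0.0, -0.0]
wrist_force: [-0.3, -0.9, -0.2]
grip_width: 0.75
grip_force: 0.0
t: 8.83
position: [437.4, 126.8, 119.6]
tool_rot: [0.985, -0.174, 0.001, -0.0]
wrist_force: [0.3, -0.5, 0.2]
grip_width: 0.75
grip_force: 0.0
([65, 342], 407, 360, 34, 17, -70)
([314, 217], 437, 128, 53, 31, -20)
([46, 143], 546, 277, 63, 55, 52)
([517, 149], 427, -21, 112, 60, 28)
([199, 38], 574, 139, 151, 54, -83)
shift cm [-0.08 -0.1   8.94] turn z -0.0 q6 2.18 tilt [ 0.001  0.    -1.   ] t 8.88
```

```bash
python3 -m jog '[[[0,0,0],[-0.1,-0.1,3],-0.5],[[0,0,0],[0,0,3],-0.5],[[0,0,0],[0,0,2.9],-0.5],[[0,0,0],[0,0,0],-0.5],[[0,0,0],[0,0,0],1],[[0,0,0],[0,0,0],1],[[0,0,0],[0,0,0],1],[[0,0,0],[0,0,0],1],[[0,0,0],[0,0,0],1],[[0,0,0],[0,0,-1],1]]' 45
python3 -m jog '[[[0,0,0],[0,0,-3],1],[[0,0,0],[0,0,-3],1],[[0,0,0],[0,0,-3],1],[[0,0,-0.118],[0,0,-3],1],[[0,0,-0.118],[0,0,0],1],[[0,0,-0.118],[0,0,0],1],[[0,0,-0.117],[0,0,0],1],[[0,0,0],[0,0,0],1],[[0,0,0],[0,0,0],1],[[0,0,0],[0,0,0],1]]'
python3 - <<'E'
from h import *
tool((668,-39),None,np.deg2rad(97))
E
```

```text
t: 9.72
position: [436.1, 127.9, 40.1]
tool_rot: [0.985, -0.174, -0.0, 0.0]
wrist_force: [-0.5, 0.2, -1.7]
grip_width: 0.366
grip_force: 44.8
t: 10.55
position: [436.1, 127.9, 160.1]
tool_rot: [0.998, 0.059, 0.0, -0.0]
wrist_force: [-0.0, -0.1, -1.8]
grip_width: 0.368
grip_force: 45.1
shift cm [21.08 19.29  0.  ] turn z -0.005 q6 1.71 tilt [ 0.  0. -1.] t 10.55
```

```bash
python3 -m jog '[[[0,0,0],[2.6,2.4,0],1],[[0,0,0],[2.6,2.4,0],1],[[0,0,0],[2.6,2.4,0],1],[[0,0,0],[2.6,2.4,0],1],[[0,0,0],[2.6,2.4,0],1],[[0,0,0],[2.6,2.4,0],1],[[0,0,0],[2.6,2.4,0],1],[[0,0,0],[2.9,2.5,0],1],[[0,0,0],[0,0,0],1],[[0,0,0],[0,0,0],1]]'
python3 -m jog '[[[0,0,0],[0,0,3],1],[[0,0,0],[0,0,3],1],[[0,0,0],[0,0,3],1],[[0,0,0],[0,0,2.9],1],[[0,0,0],[0,0,0],1],[[0,0,0],[0,0,0],1],[[0,0,0],[0,0,0],-0.1],[[0,0,0],[0,0,0],-0.1],[[0,0,0],[0,0,0],-0.1],[[0,0,0],[0,0,0],-0.1]]'
python3 -m jog '[[[0,0,0],[0,0,-3],-0.1],[[0,0,0],[0,0,-3],-0.1],[[0,0,0],[0,0,-3],-0.1],[[0,0,0],[0,0,-3],-0.1],[[0,0,0],[0,0,0],-0.5],[[0,0,0],[0,0,0],-0.5],[[0,0,0],[0,0,0],-0.5],[[0,0,0],[0,0,0],-0.5],[[0,0,0],[0,0,0],-0.5],[[0,0,0],[0,0,0],-0.5]]'
python3 - <<'E'
from h import *
c,im=shot("wrist")
for b in blobs(c,grey(im,160),52,100):print(b)
tool((386,361),None,np.deg2rad(69))
E
```

```text
t: 11.38
position: [669.9, -39.6, 159.0]
tool_rot: [0.998, 0.058, -0.0, -0.0]
wrist_force: [-0.1, 0.6, -1.4]
grip_width: 0.371
grip_force: 45.2
t: 12.22
position: [669.3, -38.2, 41.8]
tool_rot: [0.998, 0.06, 0.001, 0.0]
wrist_force: [0.6, 0.3, -0.8]
grip_width: 0.553
grip_force: 0.0
t: 13.05
position: [668.3, -38.2, 159.3]
tool_rot: [0.998, 0.06, -0.001, -0.0]
wrist_force: [0.4, -0.0, 0.3]
grip_width: 0.753
grip_force: 0.0
([59, 324], 520, 185, 73, 16, -83)
([594, 316], 588, -309, 78, 52, -14)
([82, 251], 602, 158, 104, 9, -82)
([103, 214], 640, 128, 184, 47, -80)
([313, 202], 668, -37, 52, 31, 7)
([552, 178], 713, -230, 96, 23, -88)
([114, 167], 676, 130, 177, 21, -83)
shift cm [-23.23 -43.03   0.06] turn z 0.487 q6 1.38 tilt [-0.002  0.    -1.   ] t 13.1
```

```bash
python3 -m jog '[[[0,0,0],[-1.9,-3.6,0],-0.5],[[0,0,0],[-1.9,-3.6,0],-0.5],[[0,0,0],[-1.9,-3.6,0],-0.5],[[0,0,0],[-1.9,-3.6,0],-0.5],[[0,0,0],[-1.9,-3.6,0],-0.5],[[0,0,0],[-1.9,-3.6,0],-0.5],[[0,0,0],[-1.9,-3.6,0],-0.5],[[0,0,0],[-1.9,-3.6,0],-0.5],[[0,0,0],[-1.9,-3.6,0],-0.5],[[0,0,0],[-1.9,-3.6,0],-0.5]]'
python3 -m jog '[[[0,0,0],[-2.1,-3.5,0],-0.5],[[0,0,0],[-2.1,-3.5,0],-0.5],[[0,0,0.122],[0,0,2],-0.5],[[0,0,0.122],[0,0,2],-0.5],[[0,0,0.122],[0,0,0],-0.5],[[0,0,0.121],[0,0,0],-0.5],[[0,0,0],[0,0,0],-0.5],[[0,0,0],[0,0,0],-0.5],[[0,0,0],[0,0,0],-0.5],[[0,0,0],[0,0,0],-0.5]]'
python3 - <<'E'
from h import *
c,im=shot("wrist")
for b in blobs(c,grey(im,160),46,100):print(b)
tool((386,361),30,np.deg2rad(69))
E
```

```text
t: 13.93
position: [435.5, 297.5, 160.4]
tool_rot: [0.998, 0.06, -0.0, 0.0]
wrist_force: [0.5, 0.4, -0.2]
grip_width: 0.754
grip_force: 0.0
t: 14.77
position: [396.8, 347.1, 119.2]
tool_rot: [0.985, -0.169, -0.014, -0.014]
wrist_force: [0.5, 0.5, 0.1]
grip_width: 0.75
grip_force: 0.0
([632, 388], 159, 144, 33, 11, -1)
([6, 387], 327, 674, 37, 16, -39)
([305, 231], 386, 361, 54, 31, -21)
([109, 208], 450, 488, 44, 14, -50)
([68, 140], 502, 493, 126, 98, -59)
([320, 8], 514, 307, 42, 14, 70)
shift cm [-1.18 -0.74  8.99] turn z 0.026 q6 2.54 tilt [-0.023  0.033 -0.999] t 14.82
```

```bash
python3 -m jog '[[[0,0,-0.1],[0,0,0],-0.5],[[0,0,-0.07],[0,0,0],-0.5],[[0,0,0],[-1,0,0],-0.5],[[0,0,0],[0,-1,0],-0.5],[[0,0,0],[0,0,0],-0.5],[[0,0,0],[0,0,0],-0.5],[[0,0,0],[0,0,0],-0.5],[[0,0,0],[0,0,0],-0.5],[[0,0,0],[0,0,0],-0.5],[[0,0,0],[0,0,0],-0.5]]'
python3 - <<'E'
from h import *
tool((386,361),30,np.deg2rad(69)); s=observe(); print(s["position"],(R.from_quat(s["tool_rot"]).inv()*R.from_matrix(np.array([[0,1,0],[1,0,0],[0,0,-1]]))).as_rotvec())
M=R.from_quat(s["tool_rot"]).as_matrix(); print(M.round(3))
E
```

```text
t: 15.65
position: [388.8, 358.2, 119.6]
tool_rot: [0.996, -0.086, -0.013, -0.016]
wrist_force: [-0.2, 0.3, -0.6]
grip_width: 0.747
grip_force: 0.0
shift cm [-0.06  0.03  8.97] turn z 0.194 q6 2.4 tilt [-0.024  0.033 -0.999] t 15.65
[388.75212855 358.20142083 119.60654192] [-0.04648974 -0.00372698 -1.74218188]
[[ 0.985 -0.171 -0.024]
 [-0.17  -0.985  0.033]
 [-0.029 -0.029 -0.999]]
```

```bash
sed -i 's/,"t",round/,"fix_rx_ry",(-(-M[2,1]),-M[2,0]) if 0 else (round(M[2,1],3),round(-M[2,0],3)),"t",round/' h.py
python3 -m jog '[[[-0.029,0.029,0],[-0.3,-0.2,0],-0.5],[[0,0,0],[0,0,3],-0.5],[[0,0,0],[0,0,3],-0.5],[[0,0,0],[0,0,2.9],-0.5],[[0,0,0],[0,0,0],1],[[0,0,0],[0,0,0],1],[[0,0,0],[0,0,0],1],[[0,0,0],[0,0,0],1],[[0,0,0],[0,0,0],1],[[0,0,0],[0,0,0],1]]'
python3 -m jog '[[[0,0,0],[0,0,-3],1],[[0,0,0],[0,0,-3],1],[[0,0,0],[0,0,-3],1],[[0,0,0],[0,0,-3],1],[[0,0,-0.1],[0,0,-1],1],[[0,0,-0.1],[0,0,0],1],[[0,0,-0.1],[0,0,0],1],[[0,0,0],[0,0,0],1],[[0,0,0],[0,0,0],1],[[0,0,0],[0,0,0],1]]'
python3 - <<'E'
from h import *
tool((607,-46),None,np.deg2rad(97))
E
```

```text
t: 16.48
position: [386.8, 361.3, 32.1]
tool_rot: [0.996, -0.086, 0.001, -0.001]
wrist_force: [-0.2, -0.4, -1.5]
grip_width: 0.371
grip_force: 46.0
t: 17.32
position: [386.0, 360.7, 160.9]
tool_rot: [0.998, 0.063, -0.0, 0.0]
wrist_force: [0.3, 0.7, -1.3]
grip_width: 0.368
grip_force: 46.1
shift cm [16.82 43.13  0.  ] turn z 0.004 q6 2.17 tilt [-0. -0. -1.] fix_rx_ry (np.float64(0.0), np.float64(0.0)) t 17.32
```

```bash
python3 -m jog '[[[0,0,0],[1.4,3.6,0],1],[[0,0,0],[1.4,3.6,0],1],[[0,0,0],[1.4,3.6,0],1],[[0,0,0],[1.4,3.6,0],1],[[0,0,0],[1.4,3.6,0],1],[[0,0,0],[1.4,3.6,0],1],[[0,0,0],[1.4,3.6,0],1],[[0,0,0],[1.4,3.6,0],1],[[0,0,0],[1.4,3.6,0],1],[[0,0,0],[1.4,3.6,0],1]]'
python3 -m jog '[[[0,0,0],[1.4,3.6,0],1],[[0,0,0],[1.4,3.5,0],1],[[0,0,0],[0,0,0],1],[[0,0,0],[0,0,0],1],[[0,0,0],[0,0,0],1],[[0,0,0],[0,0,3],1],[[0,0,0],[0,0,3],1],[[0,0,0],[0,0,3],1],[[0,0,0],[0,0,0],1],[[0,0,0],[0,0,0],1]]'
python3 - <<'E'
from h import *
tool((607,-46),42,np.deg2rad(97))
E
```

```text
t: 18.15
position: [571.6, 19.9, 160.6]
tool_rot: [0.998, 0.063, -0.0, 0.0]
wrist_force: [0.1, 0.4, -0.5]
grip_width: 0.37
grip_force: 46.1
t: 18.98
position: [606.2, -43.7, 69.6]
tool_rot: [0.998, 0.065, -0.002, -0.0]
wrist_force: [0.4, 1.8, -0.5]
grip_width: 0.371
grip_force: 46.0
shift cm [0.06 0.24 2.76] turn z 0.008 q6 1.35 tilt [-0.005  0.    -1.   ] fix_rx_ry (np.float64(-0.001), np.float64(0.005)) t 18.98
```

```bash
python3 -m jog '[[[0,0,0],[0,0,2.7],1],[[0,0,0],[0,0,0],1],[[0,0,0],[0,0,0],1],[[0,0,0],[0,0,0],-0.1],[[0,0,0],[0,0,0],-0.1],[[0,0,0],[0,0,0],-0.1],[[0,0,0],[0,0,-3],-0.1],[[0,0,0],[0,0,-3],-0.1],[[0,0,0],[0,0,-3],-0.1],[[0,0,0],[0,0,-3],-0.5]]'
python3 -m jog '[[[0,0,0],[0.5,-3.9,0],-0.5],[[0,0,0],[0.5,-3.9,0],-0.5],[[0,0,0],[0.5,-3.9,0],-0.5],[[0,0,0],[0.5,-3.9,0],-0.5],[[0,0,0],[0.5,-3.9,0],-0.5],[[0,0,0],[0.6,-3.7,0],-0.5],[[0,0,0],[0,0,0],-0.5],[[0,0,0],[0,0,0],-0.5],[[0,0,0],[0,0,0],-0.5],[[0,0,0],[0,0,0],-0.5]]'
python3 - <<'E'
from h import *
c,im=shot("wrist","w5"); h=cv2.cvtColor(im,cv2.COLOR_RGB2HSV)
m=((h[...,2]<130)&(h[...,1]>100)&(h[...,2]>50)).astype(np.uint8)*255
print(blobs(c,m,103,100)); print(blobs(c,grey(im,160),52))
c,im=shot("scene","s5"); print(blobs(c,grey(im),25))
tool((610,190),102,np.deg2rad(97))
E
```

```text
t: 19.82
position: [608.1, -45.1, 166.0]
tool_rot: [0.998, 0.064, 0.0, 0.0]
wrist_force: [0.8, -0.4, 0.1]
grip_width: 0.678
grip_force: 0.0
t: 20.65
position: [609.0, 187.8, 164.1]
tool_rot: [0.998, 0.064, -0.0, 0.0]
wrist_force: [-0.1, -0.3, 0.1]
grip_width: 0.751
grip_force: 0.0
[([574, 305], 570, -9, 100, 9, -83), ([361, 305], 550, 146, 37, 9, -83), ([575, 273], 598, -4, 90, 26, -83), ([313, 220], 609, 189, 79, 11, 7), ([488, 100], 701, 95, 183, 9, -83), ([124, 76], 683, 308, 80, 47, -3), ([43, 71], 680, 353, 89, 59, -10)]
[([623, 388], 448, -152, 46, 27, -83), ([465, 379], 438, 14, 75, 21, 43), ([338, 290], 528, 156, 78, 15, -83), ([370, 211], 607, 140, 80, 6, -83), ([577, 232], 609, -41, 53, 34, 8), ([542, 222], 614, -7, 54, 24, 7), ([179, 222], 574, 301, 95, 55, 52), ([596, 165], 668, -33, 53, 35, 7), ([415, 149], 657, 99, 225, 74, -83)]
[([11, 368], 460, -767, 203, 38, 2), ([288, 311], 719, -266, 96, 31, -88), ([223, 294], 581, -344, 106, 64, -7), ([517, 355], 1058, 59, 623, 316, 49), ([182, 254], 406, -354, 73, 73, 84), ([335, 242], 624, -37, 119, 64, 6), ([234, 231], 421, -209, 94, 71, -70), ([286, 205], 429, -38, 137, 99, 28), ([403, 177], 560, 317, 132, 114, -52), ([423, 146], 489, 504, 205, 81, -55), ([74, 154], -223, -384, 423, 41, -90), ([506, 136], 578, 735, 545, 497, 1), ([464, 10], -256, 1837, 378, 106, -55), ([391, 56], -215, 1109, 1482, 464, -36), ([219, 83], -599, 390, 1773, 482, -40)]
shift cm [ 0.12 -0.23  6.2 ] turn z 0.005 q6 1.72 tilt [-0. -0. -1.] fix_rx_ry (np.float64(0.0), np.float64(0.0)) t 20.75
```

View pics/s5.png

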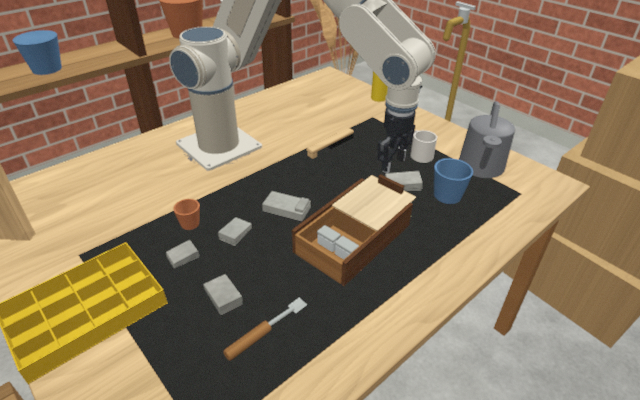

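Both tins are standing in the bin and the cover is fully open. Now I close it.

```bash
python3 -m jog '[[[0,0,0],[0.1,-0.2,2],-0.5],[[0,0,0],[0,0,2],-0.5],[[0,0,0],[0,0,2.1],-0.5],[[0,0,0],[0,0,0],-0.5],[[0,0,0],[0,0,0],1],[[0,0,0],[0,0,0],1],[[0,0,0],[0,0,0],1],[[0,0,0],[0,0,0],1],[[0,0,0],[0,0,0],1],[[0,0,0],[0,0,0],1]]' 30
python3 -m jog '[[[0,0,0],[0,1,0],1],[[0,0,0],[0,2,0],1],[[0,0,0],[0,2,0],1],[[0,0,0],[0,2,0],1],[[0,0,0],[0,2,0],1],[[0,0,0],[0,2,0],1],[[0,0,0],[0,1.5,0],1],[[0,0,0],[0,1,0],1],[[0,0,0],[0,0.5,0],1],[[0,0,0],[0,0,0],1]]'
python3 - <<'E'
from h import *
tool((626.6,46.8)); print(observe()["wrist_force"])
E
```

```text
t: 21.58
position: [610.8, 190.1, 104.4]
tool_rot: [0.998, 0.064, 0.001, 0.001]
wrist_force: [0.7, -7.9, 4.6]
grip_width: 0.133
grip_force: 32.9
t: 22.42
position: [628.7, 50.7, 104.3]
tool_rot: [0.998, 0.064, 0.001, 0.0]
wrist_force: [-1.4, -2.7, 5.4]
grip_width: 0.131
grip_force: 33.2
shift cm [-0.26  0.36 -0.  ] turn z 0 q6 1.51 tilt [ 0.002 -0.    -1.   ] fix_rx_ry (np.float64(0.0), np.float64(-0.002)) t 22.42
[-1.37806067 -2.66300095  5.39817638]
```

```bash
python3 -m jog '[[[0,0,0],[0,0.2,0],1],[[0,0,0],[0,0.2,0],1],[[0,0,0],[0,0.2,0],1],[[0,0,0],[0,0.1,0],1],[[0,0,0],[0,0,0],1],[[0,0,0],[0,0,0],1],[[0,0,0],[0,0,0],1],[[0,0,0],[0,0,0],1],[[0,0,0],[0,0,0],1],[[0,0,0],[0,0,0],1]]'
python3 - <<'E'
from h import *
tool((626.6,46.8)); print(observe()["wrist_force"])
E
```

```text
t: 23.25
position: [629.3, 46.1, 104.3]
tool_rot: [0.998, 0.064, 0.001, -0.001]
wrist_force: [-2.1, 5.5, 7.3]
grip_width: 0.128
grip_force: 33.3
shift cm [-0.25 -0.11 -0.  ] turn z 0 q6 1.49 tilt [ 0.002  0.001 -1.   ] fix_rx_ry (np.float64(-0.001), np.float64(-0.002)) t 23.25
[-2.14990507  5.5321566   7.28520849]
```

Firm end stop: the cover is home. Next, stone_a.

```bash
python3 -m jog '[[[0,0,0],[0,-0.2,0],-0.5],[[0,0,0],[0,0,0],-0.5],[[0,0,0],[0,0,0],-0.5],[[0,0,0],[0,0,-3],-1],[[0,0,0],[0,0,-3],-1],[[0,0,0],[-3.6,0.85,-1],-1],[[0,0,0],[-3.6,0.85,-1],-1],[[0,0,0],[-3.6,0.85,-1],-1],[[0,0,0],[-3.6,0.85,0],-1],[[0,0,0],[-3.6,0.85,0],-1]]'
python3 -m jog '[[[0,0,0],[-3.6,0.85,0],-1],[[0,0,-0.1],[0,0,0],-1],[[0,0,-0.1],[0,0,0],-1],[[0,0,-0.1],[0,0,0],-1],[[0,0,-0.06],[0,0,0],-1],[[0,0,0],[0,0,0],-1],[[0,0,0],[0,0,0],-1],[[0,0,0],[0,0,0],-1],[[0,0,0],[0,0,0],-1],[[0,0,0],[0,0,0],-1]]'
python3 - <<'E'
from h import *
c,im=shot("wrist","w6"); 
for v in (160,180): print([b for b in blobs(c,grey(im,v),28) if b[0][0]>250 and b[0][0]<400])
print(proj(c,[637.5,-42.5,77]))
tool((421,-31),None,np.deg2rad(118))
E
```

```text
t: 24.08
position: [453.9, -18.5, 193.3]
tool_rot: [0.998, 0.065, 0.001, 0.0]
wrist_force: [0.7, -0.1, 0.4]
grip_width: 0.999
grip_force: 0.0
t: 24.92
position: [420.7, -31.0, 192.8]
tool_rot: [0.97, 0.242, -0.0, 0.0]
wrist_force: [-0.1, -0.6, -0.2]
grip_width: 1.001
grip_force: 0.0
[([319, 174], 420, -33, 121, 64, 28)]
[([318, 174], 419, -33, 120, 64, 28)]
[[481.34881624 -63.49944572]]
shift cm [ 0.03  0.02 -0.  ] turn z -0.0 q6 0.98 tilt [-0. -0. -1.] fix_rx_ry (np.float64(0.0), np.float64(0.0)) t 24.97
```

View pics/w6.png

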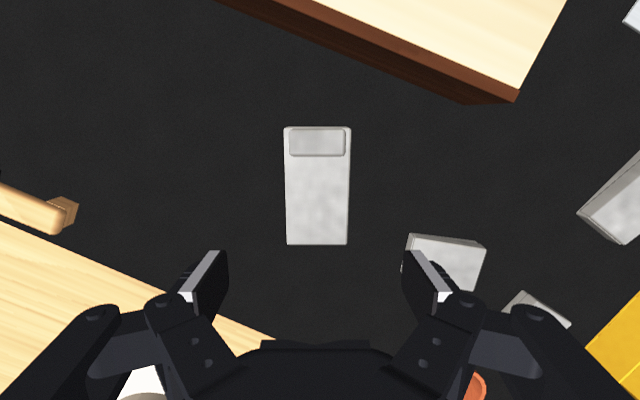

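Stone_a is at (318,185) between the jaws with its hump at the top (tool +x), and aligned. Grasping it.

```bash
python3 -m jog '[[[0,0,0],[-0.2,0.15,3.5],-1],[[0,0,0],[0,0,3.5],-1],[[0,0,0],[0,0,3.5],-1],[[0,0,0],[0,0,3.5],-1],[[0,0,0],[0,0,3],-1],[[0,0,0],[0,0,0],-1],[[0,0,0],[0,0,0],1],[[0,0,0],[0,0,0],1],[[0,0,0],[0,0,0],1],[[0,0,0],[0,0,0],1]]' 70
python3 -m jog '[[[0,0,0],[0,0,0],1],[[0,0,0],[0,0,-1],1],[[0,0,0],[0,0,-3],1],[[0,0,0],[0,0,-3],1],[[0,0,0],[0,0,-3],1],[[0,0,0.1],[0,0,-3],1],[[0,0,0.1],[0,0,-1],1],[[0,0,0.1],[0,0,0],1],[[0,0,0.066],[0,0,0],1],[[0,0,0],[0,0,0],1]]'
python3 - <<'E'
from h import *
tool((637.5,-42.5),None,np.deg2rad(97)); print(observe()["wrist_force"])
E
```

```text
t: 25.8
position: [420.8, -33.4, 24.7]
tool_rot: [0.97, 0.242, 0.002, 0.001]
wrist_force: [0.0, 0.6, -5.5]
grip_width: 0.749
grip_force: 78.2
t: 26.63
position: [419.4, -33.2, 164.2]
tool_rot: [0.998, 0.06, 0.001, 0.0]
wrist_force: [0.8, 0.2, -5.6]
grip_width: 0.749
grip_force: 81.6
shift cm [21.54  3.54  0.04] turn z -0.002 q6 1.34 tilt [ 0.002 -0.    -1.   ] fix_rx_ry (np.float64(0.0), np.float64(-0.002)) t 26.63
[ 0.79914289  0.24942955 -5.59765148]
```

```bash
python3 -m jog '[[[0,0,0],[3.6,0.6,0],1],[[0,0,0],[3.6,0.6,0],1],[[0,0,0],[3.6,0.6,0],1],[[0,0,0],[3.6,0.6,0],1],[[0,0,0],[3.6,0.6,0],1],[[0,0,0],[3.5,0.5,0],1],[[0,0,0],[0,0,0],1],[[0,0,0],[0,0,2],1],[[0,0,0],[0,0,2],1],[[0,0,0],[0,0,1.5],1]]'
python3 -m jog '[[[0,0,0],[0,0,0],1],[[0,0,0],[0,0,0],1],[[0,0,0],[0,0,0.3],1],[[0,0,0],[0,0,0.2],1],[[0,0,0],[0,0,0.2],1],[[0,0,0],[0,0,0],1],[[0,0,0],[0,0,0],1],[[0,0,0],[0,0,0],1],[[0,0,0],[0,0,0],1],[[0,0,0],[0,0,0],1]]'
python3 - <<'E'
from h import *
tool((637.5,-42.5),101.7,np.deg2rad(97)); print(observe()["wrist_force"])
E
```

```text
t: 27.47
position: [636.0, -41.5, 106.5]
tool_rot: [0.998, 0.063, -0.001, -0.0]
wrist_force: [-0.2, 1.3, -5.6]
grip_width: 0.749
grip_force: 81.6
t: 28.3
position: [637.6, -41.7, 101.3]
tool_rot: [0.998, 0.061, 0.0, 0.0]
wrist_force: [-1.4, -0.8, -0.6]
grip_width: 0.754
grip_force: 82.0
shift cm [-0.02  0.08 -0.04] turn z 0.001 q6 1.36 tilt [ 0.001 -0.    -1.   ] fix_rx_ry (np.float64(0.0), np.float64(-0.001)) t 28.3
[-1.35287055 -0.82832413 -0.61880407]
```

```bash
python3 -m jog '[[[0,0,0],[0,0,0],-1],[[0,0,0],[0,0,0],-1],[[0,0,0],[0,0,0],-1],[[0,0,0],[0,0,-3],-1],[[0,0,0],[0,0,-3],-1],[[0,0,0],[0,0,-3],-1],[[0,0,0],[-1.1,-3.9,0],-1],[[0,0,0],[-1.1,-3.9,0],-1],[[0,0,0],[-1.1,-3.9,0],-1],[[0,0,0],[-1.1,-3.9,0],-1]]'
python3 -m jog '[[[0,0,0],[-1.1,-3.9,0],-1],[[0,0,0],[-1.1,-3.9,0],-1],[[0,0,0],[-1.1,-3.9,0],-1],[[0,0,0],[-0.9,-3.7,0],-1],[[0,0,-0.12],[0,0,2],-1],[[0,0,-0.12],[0,0,2],-1],[[0,0,-0.12],[0,0,1],-1],[[0,0,-0.12],[0,0,0],-1],[[0,0,-0.12],[0,0,0],-1],[[0,0,-0.12],[0,0,0],-1]]'
cat >> h.py <<'E'
def taper(c,im,near,z=25,v=150):
    "widths (mm at plane z) of the blob nearest to `near` across 10 stations along its long axis, from -u to +u"
    m=cv2.morphologyEx(grey(im,v),cv2.MORPH_CLOSE,np.ones((3,3)))
    best=min((k for k in cv2.findContours(m,cv2.RETR_EXTERNAL,cv2.CHAIN_APPROX_NONE)[0] if cv2.contourArea(k)>300),key=lambda k:np.hypot(*(ray(c,k[:,0],z).mean(0)-near)))
    w=ray(c,best[:,0],z).astype(np.float32); (x,y),(a,b),t=cv2.minAreaRect(w)
    if a<b: a,b,t=b,a,t+90
    t=(t+90)%180-90; u=np.array([np.cos(np.deg2rad(t)),np.sin(np.deg2rad(t))]); n=np.array([-u[1],u[0]])
    l=(w-[x,y])@u; d=(w-[x,y])@n; out=[]
    for side in(1,-1):
        s=(np.sign(d)==side)&(abs(l)<a/2-8); out.append(np.polyfit(l[s],d[s],1))
    g=out[0]-out[1]
    print("centre",round(x,1),round(y,1),"size",round(a,1),round(b,1),"yaw",round(t,1),"width at -u end",round(g[1]-g[0]*a/2,2),"at +u end",round(g[1]+g[0]*a/2,2),"px/mm",round(float(c[0][0,0]/(c[1][2]-z)),2))
E
python3 - <<'E'
from h import *
c,im=shot("wrist","w7"); print(c[1],observe()["position"])
for v in (120,150,180): taper(c,im,(561,308),27,v)
tool((561,308),None,np.deg2rad(140))
E
```

```text
t: 29.13
position: [574.0, 109.0, 191.4]
tool_rot: [0.998, 0.061, 0.001, -0.0]
wrist_force: [0.7, -0.1, -0.9]
grip_width: 0.999
grip_force: 0.0
t: 29.97
position: [514.0, 255.7, 140.6]
tool_rot: [0.911, 0.412, -0.0, 0.0]
wrist_force: [-0.3, 0.7, -0.5]
grip_width: 1.0
grip_force: 0.0
[561.84883712 310.33917954 266.32900491] [514.09512798 255.64362423 140.80743356]
centre 562.3 311.8 size 104.0 65.4 yaw 50.4 width at -u end 59.06 at +u end 65.17 px/mm 1.23
centre 562.4 311.8 size 103.6 63.6 yaw 50.3 width at -u end 59.06 at +u end 63.26 px/mm 1.23
centre 562.3 312.0 size 103.1 62.5 yaw 50.2 width at -u end 58.11 at +u end 62.29 px/mm 1.23
shift cm [7.03 0.11 0.  ] turn z -0.017 q6 1.16 tilt [ 0. -0. -1.] fix_rx_ry (np.float64(0.0), np.float64(-0.0)) t 30.02
```

b's thick end is confirmed at yaw 50°. Grasping it.

```bash
python3 -m jog '[[[0,0,-0.02],[2.5,0,0],-1],[[0,0,0],[2.5,0,2],-1],[[0,0,0],[2.3,0,3],-1],[[0,0,0],[0,0,0],-1],[[0,0,0],[0,0,3],-1],[[0,0,0],[0,0,2.5],-1],[[0,0,0],[0,0,1.3],-1],[[0,0,0],[0,0,0],-1],[[0,0,0],[0,0,0],1],[[0,0,0],[0,0,0],1]]' 60
python3 -m jog '[[[0,0,0],[0,0,0],1],[[0,0,0],[0,0,0],1],[[0,0,0],[0,0,0],1],[[0,0,0],[0,0,-1],1],[[0,0,0],[0,0,-3],1],[[0,0,0],[0,0,-3],1],[[0,0,0],[0,0,-3],1],[[0,0,0],[0,0,-3],1],[[0,0,0],[0,0,-3],1],[[0,0,0],[0,0,-1],1]]'
python3 -m jog '[[[0,0,0.12],[0,0,0],1],[[0,0,0.12],[0,0,0],1],[[0,0,0.12],[0,0,0],1],[[0,0,0.12],[0,0,0],1],[[0,0,0.12],[0,0,0],1],[[0,0,0.12],[0,0,0],1],[[0,0,0.03],[0,0,0],1],[[0,0,0],[0,0,0],1],[[0,0,0],[0,0,0],1],[[0,0,0],[0,0,0],1]]'
python3 - <<'E'
from h import *
tool((614.8,-44.5),None,np.deg2rad(97)); print(observe()["wrist_force"])
E
```

```text
t: 30.85
position: [562.8, 311.0, 24.4]
tool_rot: [0.909, 0.418, 0.001, -0.0]
wrist_force: [-0.2, -0.2, 0.5]
grip_width: 0.75
grip_force: 0.0
t: 31.68
position: [563.6, 311.5, 198.2]
tool_rot: [0.908, 0.418, 0.003, -0.0]
wrist_force: [1.2, 1.5, -2.8]
grip_width: 0.708
grip_force: 67.6
t: 32.52
position: [561.5, 310.4, 192.3]
tool_rot: [0.998, 0.057, -0.0, 0.0]
wrist_force: [-0.5, -0.0, -3.7]
grip_width: 0.711
grip_force: 67.5
shift cm [1.260e+00 3.587e+01 1.000e-02] turn z -0.008 q6 1.94 tilt [-0.001 -0.001 -1.   ] fix_rx_ry (np.float64(0.0), np.float64(0.001)) t 32.52
[-0.48493923 -0.00754656 -3.69844769]
```

```bash
python3 -m jog '[[[0,0,-0.008],[0.14,4,0],1],[[0,0,0],[0.14,4,0],1],[[0,0,0],[0.14,4,0],1],[[0,0,0],[0.14,4,0],1],[[0,0,0],[0.14,4,0],1],[[0,0,0],[0.14,4,0],1],[[0,0,0],[0.14,4,0],1],[[0,0,0],[0.14,4,0],1],[[0,0,0],[0.14,3.9,0],1],[[0,0,0],[0,0,0],1]]'
python3 -m jog '[[[0,0,0],[0,0,1.5],1],[[0,0,0],[0,0,1.5],1],[[0,0,0],[0,0,1.5],1],[[0,0,0],[0,0,1],1],[[0,0,0],[0,0,0],1],[[0,0,0],[0,0,0],1],[[0,0,0],[0,0,0],1],[[0,0,0],[0,0,0],1],[[0,0,0],[0,0,0],1],[[0,0,0],[0,0,0],1]]'
python3 - <<'E'
from h import *
shot("wrist","w8")
tool((614.8,-44.5),127.5,np.deg2rad(97)); print(observe()["wrist_force"])
E
```

```text
t: 33.35
position: [618.3, -50.8, 193.0]
tool_rot: [0.998, 0.058, 0.001, 0.001]
wrist_force: [-0.3, 0.1, -3.8]
grip_width: 0.709
grip_force: 67.9
t: 34.18
position: [617.7, -44.3, 138.6]
tool_rot: [0.998, 0.06, 0.001, 0.0]
wrist_force: [-0.3, -0.0, -3.8]
grip_width: 0.707
grip_force: 67.7
shift cm [-0.28 -0.01  1.09] turn z -0.001 q6 1.36 tilt [ 0.001 -0.    -1.   ] fix_rx_ry (np.float64(0.0), np.float64(-0.001)) t 34.23
[-0.03024995  0.51660865 -3.5467818 ]
```

View pics/w8.png

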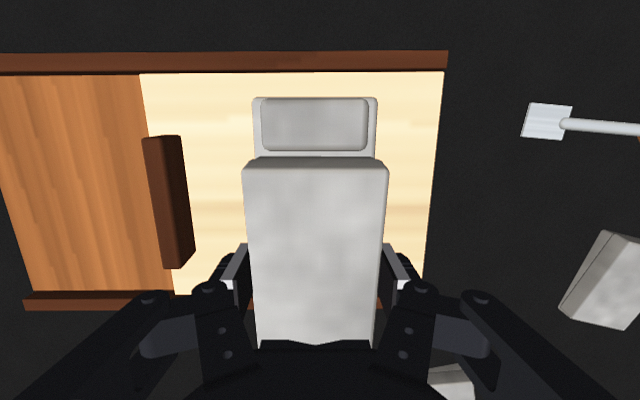

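b is held square behind the hump: hump edge at v≈151, b's foot at v≈158, so a gap of about 4 mm. I back off 2 mm more and lower.

```bash
python3 -m jog '[[[0,0,0],[-0.25,0,0],1],[[0,0,0],[0,0,0.4],1],[[0,0,0],[0,0,0.4],1],[[0,0,0],[0,0,0.2],1],[[0,0,0],[0,0,0.1],1],[[0,0,0],[0,0,0.1],1],[[0,0,0],[0,0,0],1],[[0,0,0],[0,0,0],1],[[0,0,0],[0,0,0],1],[[0,0,0],[0,0,0],1]]'
python3 - <<'E'
from h import *
tool((614.8,-44.5),127.5,np.deg2rad(97)); print(observe()["wrist_force"])
E
```

```text
t: 35.07
position: [614.8, -44.6, 129.8]
tool_rot: [0.998, 0.06, 0.0, 0.0]
wrist_force: [-14.3, 1.7, 33.9]
grip_width: 0.708
grip_force: 72.3
shift cm [-0.   -0.01  0.23] turn z -0.001 q6 1.36 tilt [ 0.001 -0.    -1.   ] fix_rx_ry (np.float64(0.0), np.float64(-0.001)) t 35.07
[-14.32129301   1.74791785  33.87725449]
```

```bash
python3 -m jog '[[[0,0,0],[0,0,-0.25],1],[[0,0,0],[0,0,0],1],[[0,0,0],[0,0,0],-1],[[0,0,0],[0,0,0],-1],[[0,0,0],[0,0,0],-1],[[0,0,0],[0,0,-2],-1],[[0,0,0],[0,0,-4],-1],[[0,0,0],[0,0,-4],-1],[[0,0,0],[0,0,0],-1],[[0,0,0],[0,0,0],-1]]'
python3 - <<'E'
from h import *
c,im=shot("wrist","w9"); tool()
print(blobs(c,grey(im,140),132))
E
python3 -m jog '[[[0,0,0],[-1.9,3.4,0],-1],[[0,0,0],[-1.9,3.4,0],-1],[[0,0,0],[-1.9,3.4,0],-1],[[0,0,0],[-1.9,3.4,0],-1],[[0,0,0],[-1.9,3.4,0],-1],[[0,0,0],[-1.9,3.4,0],-1],[[0,0,0],[-1.9,3.4,0],-1],[[0,0,0],[-1.9,3.4,0],-1],[[0,0,0.087],[0,0,2],-1],[[0,0,0.087],[0,0,2],-1]]'
python3 -m jog '[[[0,0,0.087],[0,0,3],-1],[[0,0,0],[0,0,2],-1],[[0,0,0],[0,0,0],-1],[[0,0,0],[0,0,0],-1],[[0,0,0],[0,0,0],-1],[[0,0,0],[0,0,0],-1],[[0,0,0],[0,0,0],-1],[[0,0,0],[0,0,0],-1],[[0,0,0],[0,0,0],-1],[[0,0,0],[0,0,0],-1]]'
python3 - <<'E'
from h import *
c,im=shot("wrist","w10"); 
for v in (120,150,180): taper(c,im,(567,-341),25,v)
print([b[1:] for b in blobs(c,grey(im,120),25)])
tool((567,-341),24,np.deg2rad(82))
E
```

```text
t: 35.9
position: [616.6, -44.7, 230.8]
tool_rot: [0.998, 0.06, 0.003, 0.0]
wrist_force: [-0.4, 0.6, -1.0]
grip_width: 1.0
grip_force: 0.0
shift cm [0. 0. 0.] turn z 0 q6 1.36 tilt [ 0.001 -0.    -1.   ] fix_rx_ry (np.float64(0.0), np.float64(-0.001)) t 35.95
[([395, 336], 498, -136, 35, 33, -75), ([370, 233], 600, -92, 30, 11, -83), ([371, 221], 610, -91, 29, 7, -83), ([546, 243], 608, -238, 62, 46, -13), ([253, 204], 612, 5, 34, 10, -83), ([374, 168], 654, -86, 28, 5, -83), ([375, 152], 666, -85, 28, 9, -83), ([512, 121], 700, -184, 72, 18, -88), ([302, 155], 635, -30, 143, 141, -83)]
t: 36.78
position: [495.4, -335.2, 186.9]
tool_rot: [1.0, -0.03, -0.0, 0.0]
wrist_force: [-1.1, 0.9, -1.0]
grip_width: 0.999
grip_force: 0.0
t: 37.62
position: [496.9, -333.0, 138.9]
tool_rot: [0.998, -0.07, 0.0, 0.0]
wrist_force: [0.1, 0.2, -0.6]
grip_width: 0.995
grip_force: 0.0
centre 568.3 -341.4 size 90.1 58.0 yaw -8.0 width at -u end 55.26 at +u end 57.47 px/mm 1.23
centre 568.7 -341.5 size 89.3 57.7 yaw -8.0 width at -u end 55.03 at +u end 57.1 px/mm 1.23
centre 568.8 -341.7 size 88.9 56.4 yaw -6.8 width at -u end 54.45 at +u end 55.8 px/mm 1.23
[(398, -234, 36, 19, -34), (395, -350, 67, 50, 88), (531, -562, 62, 4, -90), (568, -341, 90, 58, -8)]
shift cm [ 7.05 -0.19 11.48] turn z -0.0 q6 1.1 tilt [ 0.001 -0.001 -1.   ] fix_rx_ry (np.float64(0.0), np.float64(-0.001)) t 37.67
```

```bash
python3 -m jog '[[[0,0,0],[2.4,-0.1,0],-1],[[0,0,0],[2.4,0,2],-1],[[0,0,0],[2.35,0,3],-1],[[0,0,0],[0,0,3],-1],[[0,0,0],[0,0,2.5],-1],[[0,0,0],[0,0,1],-1],[[0,0,0],[0,0,0],-1],[[0,0,0],[0,0,0],-1],[[0,0,0],[0,0,0],-1],[[0,0,0],[0,0,0],1]]' 50
python3 -m jog '[[[0,0,0],[0,0,0],1],[[0,0,0],[0,0,0],1],[[0,0,0],[0,0,0],1],[[0,0,0],[0,0,0],1],[[0,0,0],[0,0,-1],1],[[0,0,0],[0,0,-3],1],[[0,0,0],[0,0,-4],1],[[0,0,0],[0,0,-4],1],[[0,0,0],[0,0,-4],1],[[0,0,0],[0,0,-3],1]]'
python3 -m jog '[[[0,0,-0.12],[0,0,0],1],[[0,0,-0.12],[0,0,0],1],[[0,0,-0.12],[0,0,0],1],[[0,0,-0.12],[0,0,0],1],[[0,0,-0.12],[0,0,0],1],[[0,0,-0.12],[0,0,0],1],[[0,0,-0.12],[0,0,0],1],[[0,0,-0.12],[0,0,0],1],[[0,0,-0.12],[0,0,0],1],[[0,0,-0.12],[0,0,0],1]]'
python3 -m jog '[[[0,0,-0.12],[0,0,0],1],[[0,0,-0.12],[0,0,0],1],[[0,0,-0.12],[0,0,0],1],[[0,0,-0.12],[0,0,0],1],[[0,0,-0.12],[0,0,0],1],[[0,0,-0.12],[0,0,0],1],[[0,0,-0.12],[0,0,0],1],[[0,0,-0.12],[0,0,0],1],[[0,0,-0.12],[0,0,0],1],[[0,0,-0.12],[0,0,0],1]]'
python3 -m jog '[[[0,0,-0.12],[0,0,0],1],[[0,0,-0.12],[0,0,0],1],[[0,0,-0.12],[0,0,0],1],[[0,0,-0.12],[0,0,0],1],[[0,0,-0.12],[0,0,0],1],[[0,0,-0.12],[0,0,0],1],[[0,0,-0.12],[0,0,0],1],[[0,0,-0.12],[0,0,0],1],[[0,0,0],[0,0,0],1],[[0,0,0],[0,0,0],1]]'
python3 - <<'E'
from h import *
tool((614.8,-44.6),None,np.deg2rad(97)); print(observe()["wrist_force"])
E
```

```text
t: 38.5
position: [568.7, -342.8, 25.4]
tool_rot: [0.998, -0.07, 0.001, 0.001]
wrist_force: [-0.2, 0.5, 0.1]
grip_width: 0.884
grip_force: 0.0
t: 39.33
position: [568.0, -342.2, 217.7]
tool_rot: [0.998, -0.07, 0.001, 0.001]
wrist_force: [1.3, -0.6, -2.8]
grip_width: 0.666
grip_force: 54.9
t: 40.17
position: [567.1, -341.6, 213.8]
tool_rot: [0.861, 0.508, -0.0, -0.0]
wrist_force: [0.2, 0.9, -2.5]
grip_width: 0.663
grip_force: 54.8
t: 41.0
position: [567.2, -341.6, 213.9]
tool_rot: [0.424, 0.906, -0.0, -0.0]
wrist_force: [0.2, 0.0, -2.9]
grip_width: 0.665
grip_force: 54.8
t: 41.83
position: [567.3, -341.8, 213.8]
tool_rot: [-0.037, 0.999, -0.0, -0.0]
wrist_force: [0.4, 0.9, -3.9]
grip_width: 0.662
grip_force: 54.8
shift cm [-6.95 29.28 -0.  ] turn z -0.048 q6 -2.21 tilt [-0. -0. -1.] fix_rx_ry (np.float64(-0.0), np.float64(-0.0)) t 41.83
[ 0.38701302  0.88809165 -3.854119  ]
```

```bash
python3 -m jog '[[[0,0,-0.048],[0,0,0],1],[[0,0,0],[-1,3.6,0],1],[[0,0,0],[-1,3.6,0],1],[[0,0,0],[-1,3.6,0],1],[[0,0,0],[-1,3.6,0],1],[[0,0,0],[-1,3.6,0],1],[[0,0,0],[-1,3.6,0],1],[[0,0,0],[-1,3.6,0],1],[[0,0,0],[-1.1,3.7,0],1],[[0,-0.1,0],[0,0,0],1]]'
python3 -m jog '[[[0,0,0],[0,0,2],1],[[0,0,0],[0,0,2],1],[[0,0,0],[0,0,0],1],[[0,0,0],[0,0,0],1],[[0,0,0],[0,0,0],1],[[0,0,0],[0,0,0],1],[[0,0,0],[0,0,0],1],[[0,0,0],[0,0,0],1],[[0,0,0],[0,0,0],1],[[0,0,0],[0,0,0],1]]'
python3 - <<'E'
from h import *
tool((612.4,-44.9),157,np.deg2rad(97)); print(observe()["wrist_force"],observe()["position"])
shot("side","side1")
E
```

```text
t: 42.67
position: [614.8, -38.5, 214.1]
tool_rot: [-0.064, 0.997, 0.004, 0.051]
wrist_force: [0.8, -0.5, -3.1]
grip_width: 0.665
grip_force: 55.1
t: 43.5
position: [615.7, -44.6, 173.8]
tool_rot: [-0.063, 0.997, 0.003, 0.05]
wrist_force: [-0.1, 0.2, -2.9]
grip_width: 0.661
grip_force: 55.1
shift cm [0.5  0.01 1.64] turn z 0.004 q6 -1.82 tilt [ 0.099  0.012 -0.995] fix_rx_ry (np.float64(-0.0), np.float64(0.1)) t 43.5
[-0.10994945  0.19619664 -2.88204355] [615.68358793 -44.62390191 173.84659979]
```

```bash
python3 -m jog '[[[0,0,0],[0.5,0,0.4],1],[[0,0,0],[0,0,0.5],1],[[0,0,0],[0,0,0.4],1],[[0,0,0],[0,0,0],1],[[0,0,0],[0,0,0],1],[[0,0,0],[0,0,0],1],[[0,0,0],[0,0,0],1],[[0,0,0],[0,0,0],1],[[0,0,0],[0,0,0],1],[[0,0,0],[0,0,0],1]]'
python3 -m jog '[[[0,0,0],[0,0,0.1],1],[[0,0,0],[0,0,0.1],1],[[0,0,0],[0,0,0],1],[[0,0,0],[0,0,0],1],[[0,0,0],[0,0,0],1],[[0,0,0],[0,0,0],1],[[0,0,0],[0,0,0],1],[[0,0,0],[0,0,0],1],[[0,0,0],[0,0,0],1],[[0,0,0],[0,0,0],1]]'
python3 - <<'E'
from h import *
tool((612.4,-44.9),157,np.deg2rad(97)); print(observe()["wrist_force"],observe()["moment"])
E
```

```text
t: 44.38
position: [612.0, -45.0, 160.2]
tool_rot: [-0.063, 0.997, 0.003, 0.05]
wrist_force: [-0.6, -0.5, -2.6]
grip_width: 0.664
grip_force: 55.1
t: 45.22
position: [612.1, -45.0, 158.1]
tool_rot: [-0.063, 0.997, 0.003, 0.05]
wrist_force: [0.6, -0.2, -2.1]
grip_width: 0.664
grip_force: 55.1
shift cm [-0.02  0.    0.11] turn z 0.004 q6 -1.82 tilt [ 0.099  0.012 -0.995] fix_rx_ry (np.float64(-0.0), np.float64(0.1)) t 45.22
[ 0.5992295  -0.2041767  -2.09652647] [-0.00643847  0.08567659 -0.0289904 ]
```

```bash
python3 -m jog '[[[0,0,0],[0,0,0.1],1],[[0,0,0],[0,0,0],1],[[0,0,0],[0,0,0.05],1],[[0,0,0],[0,0,0],1],[[0,0,0],[0,0,0],1],[[0,0,0],[0,0,0],1],[[0,0,0],[0,0,0],1],[[0,0,0],[0,0,0],1],[[0,0,0],[0,0,0],1],[[0,0,0],[0,0,0],1]]'
python3 - <<'E'
from h import *
tool((612.4,-44.9),157,np.deg2rad(97)); print(observe()["wrist_force"],observe()["moment"])
E
```

```text
t: 46.05
position: [612.4, -45.0, 157.4]
tool_rot: [-0.063, 0.997, 0.003, 0.05]
wrist_force: [-3.4, -0.9, 6.4]
grip_width: 0.668
grip_force: 56.2
shift cm [-0.    0.01  0.04] turn z 0.004 q6 -1.82 tilt [ 0.099  0.012 -0.995] fix_rx_ry (np.float64(-0.0), np.float64(0.1)) t 46.05
[-3.43050507 -0.85957933  6.4445162 ] [ 0.14636824  0.56430291 -0.05962666]
```

```bash
python3 -m jog '[[[0,0,0],[0,0,0],-1],[[0,0,0],[0,0,0],-1],[[0,0,0],[0,0,0],-1],[[0,0,0],[0,0,-3],-1],[[0,0,0],[0,0,-3],-1],[[0,0.1,0],[0,0,0],-1],[[0,0,0],[0,0,-1],-1],[[0,0,0],[0,0,-1],-1],[[0,0,0],[0,0,0],-1],[[0,0,0],[0,0,0],-1]]'
python3 - <<'E'
from h import *
c,im=shot("wrist","w11"); tool((612,-45))
for v in (140,160,180): taper(c,im,(612,-45),158,v)
E
python3 -m jog '[[[0,0,0],[2.55,-2.55,0],-1],[[0,0,0],[2.55,-2.55,0],-1],[[0,0,0],[2.55,-2.55,0],-1],[[0,0,0],[2.55,-2.55,0],-1],[[0,0,0],[2.55,-2.55,0],-1],[[0,0,0],[2.55,-2.5,0],-1],[[0,0,0],[2.55,-2.5,0],-1],[[0,0,0],[2.55,-2.5,0],-1],[[0,0,0.112],[0,0,2],-1],[[0,0,0.112],[0,0,2],-1]]'
python3 -m jog '[[[0,0,0.112],[0,0,2],-1],[[0,0,0.112],[0,0,2.5],-1],[[0,0,0.112],[0,0,0],-1],[[0,0,0.112],[0,0,0],-1],[[0,0,0.112],[0,0,0],-1],[[0,0,0.112],[0,0,0],-1],[[0,0,0.112],[0,0,0],-1],[[0,0,0.112],[0,0,0],-1],[[0,0,0.112],[0,0,0],-1],[[0,0,0.112],[0,0,0],-1]]'
python3 - <<'E'
from h import *
c,im=shot("wrist","w12"); 
for v in (120,150,180): taper(c,im,(410,-203),24,v)
tool((410,-203),24,np.deg2rad(20))
E
```

```text
t: 46.88
position: [606.0, -45.7, 236.2]
tool_rot: [-0.063, 0.998, 0.0, 0.001]
wrist_force: [-0.4, -0.1, -1.0]
grip_width: 1.003
grip_force: 0.0
shift cm [-0.64 -0.01 -0.  ] turn z 0 q6 -1.79 tilt [-0.  0. -1.] fix_rx_ry (np.float64(0.0), np.float64(-0.0)) t 46.93
centre 609.2 -35.4 size 127.9 111.1 yaw -82.8 width at -u end 74.85 at +u end 99.0 px/mm 1.45
centre 609.2 -35.4 size 127.9 111.1 yaw -82.8 width at -u end 74.86 at +u end 98.32 px/mm 1.45
centre 609.2 -35.4 size 127.9 111.1 yaw -82.8 width at -u end 76.28 at +u end 98.91 px/mm 1.45
t: 47.77
position: [428.2, -274.0, 196.2]
tool_rot: [0.053, 0.999, -0.001, 0.001]
wrist_force: [-0.0, 0.5, 0.2]
grip_width: 0.998
grip_force: 0.0
t: 48.6
position: [428.6, -271.8, 150.5]
tool_rot: [0.574, 0.819, 0.0, -0.001]
wrist_force: [0.9, -0.0, 0.2]
grip_width: 0.996
grip_force: 0.0
centre 386.9 -215.5 size 78.6 54.1 yaw -71.9 width at -u end 53.4 at +u end 53.01 px/mm 1.17
centre 386.8 -215.4 size 78.0 53.4 yaw -71.9 width at -u end 51.52 at +u end 52.81 px/mm 1.17
centre 386.9 -215.3 size 76.8 52.3 yaw -71.7 width at -u end 50.06 at +u end 51.73 px/mm 1.17
shift cm [ 7.1   0.55 12.66] turn z -0.008 q6 -0.93 tilt [-0.001  0.001 -1.   ] fix_rx_ry (np.float64(-0.001), np.float64(-0.001)) t 48.65
```

Stone d has been knocked aside by about 25 mm. I re-measure over it and check the clay pot's clearance.

```bash
python3 -m jog '[[[0,0,0],[-0.5,-2,1],-1],[[0,0,0],[0,0,0],-1],[[0,0,0],[0,0,0],-1],[[0,0,0],[0,0,0],-1],[[0,0,0],[0,0,0],-1],[[0,0,0],[0,0,0],-1],[[0,0,0],[0,0,0],-1],[[0,0,0],[0,0,0],-1],[[0,0,0],[0,0,0],-1],[[0,0,0],[0,0,0],-1]]'
python3 - <<'E'
from h import *
c,im=shot("wrist","w13"); print(c[1])
for v in (120,150,180): taper(c,im,(387,-215),24,v)
h=cv2.cvtColor(im,cv2.COLOR_RGB2HSV); m=((h[...,0]<14)&(h[...,1]>120)&(h[...,2]>80)).astype(np.uint8)*255
print("pot",blobs(c,m,65,300))
im=cv2.imread("pics/w1.png")[:,:,::-1]; 
K=c[0];c1=(K,np.array([497.67,-256.52,443.83]),R.from_quat([1,-0.001,0,0]).as_matrix()@camera_params("wrist")["T_tool_cam"][:3,:3])
h=cv2.cvtColor(np.ascontiguousarray(im),cv2.COLOR_RGB2HSV); m=((h[...,0]<14)&(h[...,1]>120)&(h[...,2]>80)).astype(np.uint8)*255; m[:220]=0; m[300:]=0
print("pot w1",blobs(c1,m,65,300))
tool((387,-215),24,np.deg2rad(18))
E
```

```text
t: 49.48
position: [412.5, -283.8, 141.4]
tool_rot: [0.572, 0.82, -0.0, 0.0]
wrist_force: [-0.7, -0.5, 0.3]
grip_width: 1.001
grip_force: 0.0
[ 387.15851407 -215.49037303  267.08153228]
centre 385.7 -216.4 size 77.9 53.4 yaw -70.2 width at -u end 52.04 at +u end 52.85 px/mm 1.21
centre 385.5 -216.2 size 77.2 53.2 yaw -70.0 width at -u end 51.81 at +u end 52.4 px/mm 1.21
centre 385.8 -216.0 size 76.9 52.6 yaw -70.4 width at -u end 51.52 at +u end 51.87 px/mm 1.21
pot [([575, 327], 644, -299, 32, 13, -23), ([158, 144], 295, -275, 73, 70, -7), ([607, 93], 558, -136, 54, 16, 8)]
pot w1 [([328, 257], 299, -278, 81, 69, -23)]
shift cm [ 7.340e+00 -1.000e-02  1.174e+01] turn z 0.039 q6 -0.98 tilt [-0. -0. -1.] fix_rx_ry (np.float64(-0.0), np.float64(0.0)) t 49.53
```

```bash
python3 - <<'E'
from h import *
for n in ("w4","w2"):
    z=np.load(n+".npz"); c=(z["K"],z["e"],z["R"])
    for s,p in (("b",(561,308)),("c",(568,-341)),("d",(410,-203)),("e",(396,-348))):
        print(n,s,end=" "); taper(c,z["im"],p,0,75)
E
```

```text
w4 b centre 560.0 324.3 size 120.6 78.1 yaw 49.3 width at -u end 71.16 at +u end 75.57 px/mm 0.62
w4 c centre 566.0 -354.3 size 96.8 80.6 yaw -7.9 width at -u end 71.62 at +u end 80.04 px/mm 0.62
w4 d centre 368.1 -218.4 size 146.5 106.3 yaw 29.1 width at -u end 49.71 at +u end 87.66 px/mm 0.62
w4 e centre 385.5 -358.5 size 83.8 59.9 yaw 85.3 width at -u end 56.19 at +u end 54.63 px/mm 0.62
w2 b centre 563.9 324.2 size 126.6 74.1 yaw 49.2 width at -u end 68.69 at +u end 72.13 px/mm 0.66
w2 c centre 570.5 -356.3 size 99.9 81.9 yaw -7.5 width at -u end 72.55 at +u end 81.12 px/mm 0.66
w2 d centre 403.1 -209.7 size 92.2 65.5 yaw -69.6 width at -u end 60.19 at +u end 64.07 px/mm 0.66
w2 e centre 387.3 -359.8 size 84.8 55.0 yaw 84.2 width at -u end 52.91 at +u end 51.25 px/mm 0.66
```

d is thick at yaw -70° and e is thick at yaw -95°. The same method confirms b and c. Grasping d.

```bash
python3 -m jog '[[[0,0,0],[2.4,-0.1,0],-0.7],[[0,0,0],[2.4,0,2],-0.7],[[0,0,0],[2.5,0,3],-0.7],[[0,0,0],[0,0,3],-0.7],[[0,0,0],[0,0,2.7],-0.7],[[0,0,0],[0,0,1],-0.7],[[0,0,0],[0,0,0],-0.7],[[0,0,0],[0,0,0],-0.7],[[0,0,0],[0,0,0],-0.7],[[0,0,0],[0,0,0],1]]' 45
python3 -m jog '[[[0,0,0],[0,0,0],1],[[0,0,0],[0,0,0],1],[[0,0,0],[0,0,0],1],[[0,0,0],[0,0,0],1],[[0,0,0],[0,0,0],1],[[0,0,0],[0,0,-2],1],[[0,0,0],[0,0,-4],1],[[0,0,0],[0,0,-4],1],[[0,0,0],[0,0,-4],1],[[0,0,0],[0,0,-4],1]]'
python3 -m jog '[[[0,0,-0.12],[0,0,-1.5],1],[[0,0,-0.12],[0,0,-1],1],[[0,0,-0.12],[0,0,-1],1],[[0,0,-0.12],[0,0,0],1],[[0,0,-0.12],[0,0,0],1],[[0,0,-0.12],[0,0,0],1],[[0,0,-0.12],[0,0,0],1],[[0,0,-0.12],[0,0,0],1],[[0,0,-0.12],[0,0,0],1],[[0,0,-0.12],[0,0,0],1]]'
python3 -m jog '[[[0,0,-0.12],[0,0,0],1],[[0,0,-0.02],[0,0,0],1],[[0,0,0],[0,0,0],1],[[0,0,0],[0,0,0],1],[[0,0,0],[0,0,0],1],[[0,0,0],[0,0,0],1],[[0,0,0],[0,0,0],1],[[0,0,0],[0,0,0],1],[[0,0,0],[0,0,0],1],[[0,0,0],[0,0,0],1]]'
python3 - <<'E'
from h import *
tool((613,-45),None,np.deg2rad(97)); print(observe()["wrist_force"])
E
```

```text
t: 50.37
position: [387.1, -216.4, 25.6]
tool_rot: [0.572, 0.82, 0.0, 0.001]
wrist_force: [-0.3, 0.4, -0.3]
grip_width: 0.725
grip_force: 0.0
t: 51.2
position: [385.6, -215.4, 206.9]
tool_rot: [0.572, 0.82, -0.0, 0.0]
wrist_force: [0.8, -1.4, -1.2]
grip_width: 0.622
grip_force: 49.8
t: 52.03
position: [385.9, -215.6, 240.0]
tool_rot: [0.006, 1.0, -0.0, 0.0]
wrist_force: [-0.2, 0.3, -1.4]
grip_width: 0.619
grip_force: 49.8
t: 52.87
position: [386.2, -215.7, 239.3]
tool_rot: [-0.061, 0.998, 0.0, -0.0]
wrist_force: [-0.4, 0.0, -1.6]
grip_width: 0.616
grip_force: 49.8
shift cm [-2.459e+01  1.418e+01 -1.000e-02] turn z -0.0 q6 -2.23 tilt [-0.  0. -1.] fix_rx_ry (np.float64(0.0), np.float64(-0.0)) t 52.87
[-0.35681893  0.04658082 -1.62719471]
```

```bash
python3 -m jog '[[[0,0,0],[-3.1,1.8,0],1],[[0,0,0],[-3.1,1.8,0],1],[[0,0,0],[-3.1,1.8,0],1],[[0,0,0],[-3.1,1.8,0],1],[[0,0,0],[-3.1,1.8,0],1],[[0,0,0],[-3.1,1.8,0],1],[[0,0,0],[-3,1.7,0],1],[[0,0,0],[-3,1.7,0],1],[[0,0,0],[0,0,0],1],[[0,0,0],[0,0,0],1]]'
python3 -m jog '[[[0,0,0],[0,0,1.5],1],[[0,0,0],[0,0,1.5],1],[[0,0,0],[0,0,1.2],1],[[0,0,0],[0,0,0.8],1],[[0,0,0],[0,0,0],1],[[0,0,0],[0,0,0],1],[[0,0,0],[0,0,0],1],[[0,0,0],[0,0,0],1],[[0,0,0],[0,0,0],1],[[0,0,0],[0,0,0],1]]'
python3 - <<'E'
from h import *
tool((613,-45),182.6,np.deg2rad(97)); print(observe()["wrist_force"])
E
```

```text
t: 53.7
position: [613.9, -43.6, 238.6]
tool_rot: [-0.062, 0.998, -0.0, -0.0]
wrist_force: [-0.5, -0.2, -1.6]
grip_width: 0.619
grip_force: 49.8
t: 54.53
position: [613.4, -44.8, 189.9]
tool_rot: [-0.061, 0.998, -0.0, 0.0]
wrist_force: [0.3, -0.6, -2.1]
grip_width: 0.616
grip_force: 49.8
shift cm [ 0.04 -0.01  0.73] turn z 0.0 q6 -1.79 tilt [ 0.001 -0.    -1.   ] fix_rx_ry (np.float64(-0.0), np.float64(0.001)) t 54.53
[ 0.28096775 -0.64961897 -2.13462298]
```

```bash
python3 -m jog '[[[0,0,0],[0,0,0.3],1],[[0,0,0],[0,0,0.2],1],[[0,0,0],[0,0,0.1],1],[[0,0,0],[0,0,0],1],[[0,0,0],[0,0,0],1],[[0,0,0],[0,0,0],1],[[0,0,0],[0,0,0],1],[[0,0,0],[0,0,0],1],[[0,0,0],[0,0,0],1],[[0,0,0],[0,0,0],1]]'
python3 -m jog '[[[0,0,0],[0,0,0.1],1],[[0,0,0],[0,0,0],1],[[0,0,0],[0,0,0],1],[[0,0,0],[0,0,0],1],[[0,0,0],[0,0,0],1],[[0,0,0],[0,0,0],1],[[0,0,0],[0,0,0],1],[[0,0,0],[0,0,0],1],[[0,0,0],[0,0,0],1],[[0,0,0],[0,0,0],1]]'
python3 - <<'E'
from h import *
tool((613,-45),182.6,np.deg2rad(97)); print(observe()["wrist_force"])
E
```

```text
t: 55.37
position: [613.1, -44.8, 183.7]
tool_rot: [-0.061, 0.998, -0.0, -0.0]
wrist_force: [-3.2, -0.1, 5.0]
grip_width: 0.619
grip_force: 50.6
t: 56.2
position: [613.1, -44.7, 183.6]
tool_rot: [-0.061, 0.998, -0.0, 0.0]
wrist_force: [-5.7, 1.3, 12.9]
grip_width: 0.62
grip_force: 51.4
shift cm [ 0.01 -0.02  0.1 ] turn z 0.0 q6 -1.79 tilt [ 0. -0. -1.] fix_rx_ry (np.float64(-0.0), np.float64(0.0)) t 56.2
[-5.74996375  1.25096583 12.87178705]
```

```bash
python3 -m jog '[[[0,0,0],[0,0,-0.12],1],[[0,0,0],[0,0,0],1],[[0,0,0],[0,0,0],-1],[[0,0,0],[0,0,0],-1],[[0,0,0],[0,0,0],-1],[[0,0,0],[0,0,-2],-1],[[0,0,0],[0,0,-4],-1],[[0,0,0],[0,0,0],-1],[[0,0,0],[2.4,-3.1,0],-1],[[0,0,0],[2.4,-3.1,0],-1]]'
python3 -m jog '[[[0,0,0],[2.4,-3.1,0],-1],[[0,0,0],[2.4,-3.1,0],-1],[[0,0,0],[2.4,-3.1,0],-1],[[0,0,0],[2.4,-3.1,0],-1],[[0,0,0],[2.4,-3.1,0],-1],[[0,0,0],[2.4,-3.1,0],-1],[[0,0,0],[2.4,-3.1,0],-1],[[0,0,0],[2.4,-3.2,0],-1],[[0,0,0],[2.5,-3.3,0],-1],[[0,0,0.119],[0,0,2],-1]]'
python3 -m jog '[[[0,0,0.119],[0,0,2],-1],[[0,0,0.119],[0,0,2],-1],[[0,0,0.119],[0,0,2],-1],[[0,0,0.119],[0,0,2],-1],[[0,0,0.119],[0,0,0],-1],[[0,0,0.119],[0,0,0],-1],[[0,0,0.119],[0,0,0],-1],[[0,0,0.119],[0,0,0],-1],[[0,0,0.119],[0,0,0],-1],[[0,0,0.119],[0,0,0],-1]]'
python3 -m jog '[[[0,0,0.119],[0,0,0],-1],[[0,0,0.119],[0,0,0],-1],[[0,0,0.119],[0,0,0],-1],[[0,0,0.119],[0,0,0],-1],[[0,0,0],[0,0,0],-1],[[0,0,0],[0,0,0],-1],[[0,0,0],[0,0,0],-1],[[0,0,0],[0,0,0],-1],[[0,0,0],[0,0,0],-1],[[0,0,0],[0,0,0],-1]]'
python3 - <<'E'
from h import *
c,im=shot("wrist","w14"); print(c[1])
for v in (120,150,180): taper(c,im,(396,-348),23,v)
tool((396,-348),24,np.deg2rad(-5))
E
```

```text
t: 57.03
position: [573.9, -111.7, 244.3]
tool_rot: [-0.063, 0.998, -0.0, 0.001]
wrist_force: [0.3, -0.1, -0.2]
grip_width: 0.997
grip_force: 0.0
t: 57.87
position: [390.6, -426.1, 227.0]
tool_rot: [-0.001, 1.0, -0.004, 0.002]
wrist_force: [0.8, 0.6, -0.2]
grip_width: 1.001
grip_force: 0.0
t: 58.7
position: [392.1, -418.7, 143.4]
tool_rot: [0.562, 0.827, -0.0, 0.0]
wrist_force: [0.3, 0.1, 0.6]
grip_width: 1.002
grip_force: 0.0
t: 59.53
position: [392.0, -418.6, 143.5]
tool_rot: [0.739, 0.674, -0.0, 0.0]
wrist_force: [0.0, -0.2, -0.6]
grip_width: 1.0
grip_force: 0.0
[ 398.41389084 -346.04115691  269.23538685]
centre 393.0 -350.4 size 65.1 49.5 yaw 84.8 width at -u end 47.64 at +u end 48.93 px/mm 1.2
centre 393.0 -350.4 size 65.1 49.4 yaw 84.8 width at -u end 47.48 at +u end 48.76 px/mm 1.2
centre 393.0 -350.3 size 63.5 48.6 yaw 84.8 width at -u end 47.03 at +u end 47.58 px/mm 1.2
shift cm [ 7.06 -0.24 11.95] turn z -0.004 q6 -0.75 tilt [-0. -0. -1.] fix_rx_ry (np.float64(-0.0), np.float64(0.0)) t 59.58
```

The taper readings for e disagree between views. I take an oblique view offset purely across its width, which is the sensitive one.

```bash
python3 -m jog '[[[0,0,0],[0,3,0],-1],[[0,0,0],[0,3,0],-1],[[0,0,0],[0,3,0],-1],[[0,0,0],[0,3,0],-1],[[0,0,0],[0,0,0],-1],[[0,0,0],[0,0,0],-1],[[0,0,0],[0,0,0],-1],[[0,0,0],[0,0,0],-1],[[0,0,0],[0,0,0],-1],[[0,0,0],[0,0,0],-1]]'
sed -i 's/a\/2-8)/a\/2-16)/' h.py
python3 - <<'E'
from h import *
c,im=shot("wrist","w15"); print(c[1])
for v in (60,75,100): taper(c,im,(388,-350),0,v)
tool((393,-350),24,np.deg2rad(-5))
t=proj(c,[393,-350,12])[0].astype(int); print(t)
z=np.load("w2.npz"); a=cv2.cvtColor(z["im"],cv2.COLOR_RGB2BGR)[150:235,425:505]
im=cv2.cvtColor(im,cv2.COLOR_RGB2BGR)[max(t[1]-70,0):t[1]+70,t[0]-75:t[0]+75]
b=cv2.imread("pics/w13.png"); b=b[40:190,240:390]
g=lambda f:cv2.resize(f,(400,int(f.shape[0]*400/f.shape[1])),interpolation=cv2.INTER_CUBIC)[:400]
x,y=g(im),g(a); n=max(x.shape[0],y.shape[0]); pad=lambda f:cv2.copyMakeBorder(f,0,n-f.shape[0],0,0,cv2.BORDER_CONSTANT)
cv2.imwrite("pics/ed.png",np.hstack([pad(x),pad(y)]))
E
```

```text
t: 60.42
position: [510.5, -429.7, 143.6]
tool_rot: [0.739, 0.674, -0.0, -0.0]
wrist_force: [-0.4, 1.3, -0.3]
grip_width: 1.003
grip_force: 0.0
[ 517.12093477 -357.19263033  269.32573541]
centre 384.3 -350.5 size 72.1 63.3 yaw 84.7 width at -u end 58.64 at +u end 62.56 px/mm 1.1
centre 384.2 -350.5 size 72.1 62.5 yaw 84.7 width at -u end 62.46 at +u end 54.23 px/mm 1.1
centre 382.6 -350.4 size 72.1 59.1 yaw 84.7 width at -u end 52.73 at +u end 54.2 px/mm 1.1
shift cm [  6.84 -12.45  11.97] turn z -0.006 q6 -0.62 tilt [-0.  0. -1.] fix_rx_ry (np.float64(-0.0), np.float64(-0.0)) t 60.47
[167 117]
```

View pics/ed.png

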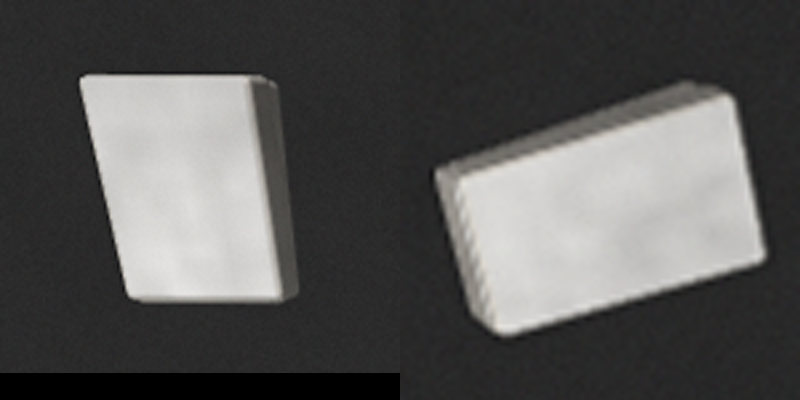

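In the left panel, e's side strip is wide at the top (27 px against 18 px), so e's thick end is at yaw +85°. In the right panel, d's strip widens to the right, so thick at yaw -70° is confirmed and d is placed correctly. Grasping e.

```bash
python3 -m jog '[[[0,0,0],[1.7,-3.1,0],-1],[[0,0,0],[1.7,-3.1,0],-1],[[0,0,0],[1.7,-3.1,0],-1],[[0,0,0],[1.7,-3.1,0],-0.7],[[0,0,0],[0,0,3],-0.7],[[0,0,0],[0,0,3],-0.7],[[0,0,0],[0,0,3],-0.7],[[0,0,0],[0,0,2],-0.7],[[0,0,0],[0,0,0.9],-0.7],[[0,0,0],[0,0,0],-0.7]]' 40
python3 -m jog '[[[0,0,0],[0,0,0],-0.7],[[0,0,0],[0,0,0],-0.7],[[0,0,0],[0,0,0],1],[[0,0,0],[0,0,0],1],[[0,0,0],[0,0,0],1],[[0,0,0],[0,0,0],1],[[0,0,0],[0,0,0],1],[[0,0,0],[0,0,0],1],[[0,0,0],[0,0,-2],1],[[0,0,0],[0,0,-4],1]]'
python3 -m jog '[[[0,0,0],[0,0,-4],1],[[0,0,0],[0,0,-4],1],[[0,0,0],[0,0,-4],1],[[0,0,-0.119],[0,0,-4],1],[[0,0,-0.119],[0,0,-2],1],[[0,0,-0.119],[0,0,0],1],[[0,0,-0.119],[0,0,0],1],[[0,0,-0.119],[0,0,0],1],[[0,0,-0.119],[0,0,0],1],[[0,0,-0.119],[0,0,0],1]]'
python3 -m jog '[[[0,0,-0.119],[0,0,0],1],[[0,0,-0.119],[0,0,0],1],[[0,0,-0.119],[0,0,0],1],[[0,0,-0.119],[0,0,0],1],[[0,0,-0.119],[0,0,0],1],[[0,0,-0.119],[0,0,0],1],[[0,0,-0.119],[0,0,0],1],[[0,0,-0.119],[0,0,0],1],[[0,0,0],[0,0,0],1],[[0,0,0],[0,0,0],1]]'
python3 - <<'E'
from h import *
tool((613,-45),None,np.deg2rad(97)); print(observe()["wrist_force"],observe()["grip_width"])
E
```

```text
t: 61.3
position: [393.1, -349.7, 22.9]
tool_rot: [0.739, 0.674, -0.0, -0.002]
wrist_force: [-0.9, 0.4, -0.4]
grip_width: 0.85
grip_force: 0.0
t: 62.13
position: [392.1, -348.5, 82.4]
tool_rot: [0.739, 0.674, -0.0, -0.004]
wrist_force: [-0.2, -0.7, -1.8]
grip_width: 0.577
grip_force: 43.4
t: 62.97
position: [394.0, -350.1, 265.1]
tool_rot: [0.4, 0.916, -0.0, 0.0]
wrist_force: [0.4, -0.7, -1.5]
grip_width: 0.575
grip_force: 43.5
t: 63.8
position: [394.1, -350.2, 264.8]
tool_rot: [-0.059, 0.998, -0.0, 0.0]
wrist_force: [0.2, -0.2, -1.1]
grip_width: 0.57
grip_force: 43.5
shift cm [-2.535e+01  2.772e+01 -1.000e-02] turn z -0.003 q6 -2.44 tilt [ 0. -0. -1.] fix_rx_ry (np.float64(-0.0), np.float64(0.0)) t 63.8
[ 0.20197758 -0.19644998 -1.11858074] 0.5697880684193442
```

```bash
python3 -m jog '[[[0,0,0],[-2.5,2.8,0],1],[[0,0,0],[-2.5,2.8,0],1],[[0,0,0],[-2.5,2.8,0],1],[[0,0,0],[-2.5,2.8,0],1],[[0,0,0],[-2.5,2.8,0],1],[[0,0,0],[-2.5,2.8,0],1],[[0,0,0],[-2.5,2.8,0],1],[[0,0,0],[-2.5,2.7,0],1],[[0,0,0],[-2.5,2.7,0],1],[[0,0,0],[-2.6,2.7,0],1]]'
python3 -m jog '[[[0,-0.1,0],[0,0,0],1],[[0,0,0],[0,0,1.5],1],[[0,0,0],[0,0,1.5],1],[[0,0,0],[0,0,1],1],[[0,0,0],[0,0,0],1],[[0,0,0],[0,0,0],1],[[0,0,0],[0,0,0],1],[[0,0,0],[0,0,0],1],[[0,0,0],[0,0,0],1],[[0,0,0],[0,0,0],1]]'
python3 - <<'E'
from h import *
tool((610.6,-45.2),208,np.deg2rad(97)); print(observe()["wrist_force"],observe()["position"])
E
```

```text
t: 64.63
position: [610.2, -43.1, 264.6]
tool_rot: [-0.059, 0.998, -0.0, -0.0]
wrist_force: [0.0, -1.0, -2.6]
grip_width: 0.573
grip_force: 43.5
t: 65.47
position: [613.9, -44.6, 225.4]
tool_rot: [-0.061, 0.997, 0.003, 0.05]
wrist_force: [0.1, -0.4, -1.5]
grip_width: 0.572
grip_force: 43.4
shift cm [ 0.5  -0.02  1.7 ] turn z -0.0 q6 -1.81 tilt [ 0.1    0.012 -0.995] fix_rx_ry (np.float64(-0.0), np.float64(0.101)) t 65.47
[ 0.07989826 -0.4019273  -1.54910199] [613.85202952 -44.56909219 225.38176778]
```

```bash
python3 -m jog '[[[0,0,0],[0.5,0,0.5],1],[[0,0,0],[0,0,0.5],1],[[0,0,0],[0,0,0.3],1],[[0,0,0],[0,0,0.1],1],[[0,0,0],[0,0,0],1],[[0,0,0],[0,0,0],1],[[0,0,0],[0,0,0],1],[[0,0,0],[0,0,0],1],[[0,0,0],[0,0,0],1],[[0,0,0],[0,0,0],1]]'
python3 -m jog '[[[0,0,0],[0,0,0.1],1],[[0,0,0],[0,0,0.1],1],[[0,0,0],[0,0,0],1],[[0,0,0],[0,0,0],1],[[0,0,0],[0,0,0],1],[[0,0,0],[0,0,0],1],[[0,0,0],[0,0,0],1],[[0,0,0],[0,0,0],1],[[0,0,0],[0,0,0],1],[[0,0,0],[0,0,0],1]]'
python3 - <<'E'
from h import *
tool((610.6,-45.2),208,np.deg2rad(97)); print(observe()["wrist_force"])
E
```

```text
t: 66.3
position: [610.1, -44.9, 210.4]
tool_rot: [-0.061, 0.997, 0.003, 0.05]
wrist_force: [0.3, -0.9, -2.8]
grip_width: 0.573
grip_force: 43.5
t: 67.13
position: [610.2, -44.8, 208.3]
tool_rot: [-0.061, 0.997, 0.003, 0.05]
wrist_force: [-0.0, -0.2, -1.8]
grip_width: 0.57
grip_force: 43.5
shift cm [-0.03 -0.04  0.03] turn z 0.0 q6 -1.81 tilt [ 0.099  0.012 -0.995] fix_rx_ry (np.float64(-0.0), np.float64(0.1)) t 67.13
[-0.02092507 -0.2007109  -1.77489158]
```

```bash
python3 -m jog '[[[0,0,0],[0,0,0.1],1],[[0,0,0],[0,0,0],1],[[0,0,0],[0,0,0],1],[[0,0,0],[0,0,0],1],[[0,0,0],[0,0,0],1],[[0,0,0],[0,0,0],1],[[0,0,0],[0,0,0],1],[[0,0,0],[0,0,0],1],[[0,0,0],[0,0,0],1],[[0,0,0],[0,0,0],1]]'
python3 - <<'E'
from h import *
print(observe()["wrist_force"])
E
```

```text
t: 67.97
position: [610.4, -44.8, 207.7]
tool_rot: [-0.061, 0.997, 0.003, 0.05]
wrist_force: [-3.5, -0.2, 5.4]
grip_width: 0.571
grip_force: 44.3
[-3.50999858 -0.17196459  5.36463657]
```

```bash
python3 -m jog '[[[0,0,0],[0,0,0],-1],[[0,0,0],[0,0,0],-1],[[0,0,0],[0,0,0],-1],[[0,0,0],[0,0,0],-1],[[0,0,0],[0,0,-2],-1],[[0,0,0],[0,0,-3],-1],[[0,0,0],[0,0,-3],-1],[[0,0.1,0],[0,0,0],-1],[[0,0,0],[2,0,0],-1],[[0,0,0],[4,0,0],-1]]'
python3 -m jog '[[[0,0,0],[4,0,0],-1],[[0,0,0],[4,0,0],-1],[[0,0,0],[2,0,0],-1],[[0,0,0],[2,0,0],-1],[[0,0,0],[0,0,0],-1],[[0,0,0],[0,0,0],-1],[[0,0,0],[0,0,0],-1],[[0,0,0],[0,0,0],-1],[[0,0,0],[0,0,0],-1],[[0,0,0],[0,0,0],-1]]'
python3 - <<'E'
from h import *
T=[]
for n in ("scene","side"):
    c,im=shot(n,n+"F"); t=proj(c,[625,-43,130])[0].astype(int)
    T.append(cv2.resize(im[t[1]-50:t[1]+50,t[0]-50:t[0]+50],(400,400),interpolation=cv2.INTER_CUBIC)[:,:,::-1])
cv2.imwrite("pics/fin.png",np.hstack(T))
E
```

```text
t: 68.8
position: [546.4, -53.0, 287.2]
tool_rot: [-0.062, 0.998, -0.0, 0.002]
wrist_force: [-1.0, -1.4, 0.8]
grip_width: 0.997
grip_force: 0.0
t: 69.63
position: [424.4, -67.7, 286.7]
tool_rot: [-0.061, 0.998, -0.0, -0.0]
wrist_force: [0.3, -0.2, -0.3]
grip_width: 0.998
grip_force: 0.0
```

View pics/fin.png

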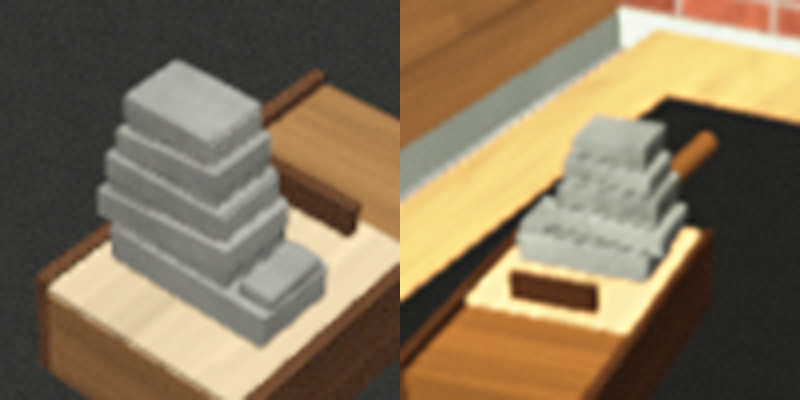

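The pile stands level and in order clear of the hump, and the cover is home. Handing in.

```bash
python3 -c "from workcell import sign_off; print(sign_off())"
```

```text
the job is handed in; nothing more can be done
None
```

I handed the job in at about 70 s of robot time: both tins are in the bin, the cover is home against its stop, and stones a to e are piled level on it clear of the hump. The hand-in returned no verdict, and I checked the finished pile only by eye in the last pictures.

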